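Reload the sprung clamp platform with jars from the vial huddle

TASK

Reload the sprung clamp platform: drive the grey wedge from the white pad in between the bar and the spacer block so that the bar stays open by itself, then take out the steel check weight and stand it on the pad, and stand every wide-capped jar on the platform between the bar and the fence, upright. The jars stand touching the four small black-capped vials: slide each jar along the worktop until there is a good finger's breadth (25 mm) between it and the vials before you lift it, and leave the vials where they are. When all the jars are in, pull the wedge out so that the bar closes on the jars, and lay the wedge back on the pad.

Things in the scene. Friction and masses are not known exactly. Their poses are not given: they have to be found in the camera images.
- platform: Clamp platform, fixed: white deck 120 (its x) x 270 mm (its y), top 20 mm above the worktop. Origin at the worktop under its middle; +x to the far side, +y to its left end. Far fence: inner face x +45 mm, 29 mm high over the deck. Spacer block, as high, against the fence at the left end: x +25 to +45, y +105 to +130 mm. Front rail x -57 to -49 mm, 25 mm high. Between fence and bar is the lane.
- bar (a joint): Sprung clamp bar along y, -131 to +131 mm, 12 mm thick, top 27 mm over the deck. Value q = how far it is moved to the platform's -x, m (0 to 0.028): the lane is 38 mm + q wide, the gap between bar and spacer block 18 mm + q. The spring shuts it with 2.5 N at 0, 3.7 N when open. About 0.006 on the weight, 0.007 on jars, 0.024 with the wedge in.
- lane (a point): Point on the deck in the lane, 22.5 mm from the fence (platform x +22.5, y -50 mm): where a jar pressed to the fence has its middle. Jars may stand along the platform's y from -130 to +60 mm; while the wedge is in, its nose takes the lane beyond about y = +40 mm.
- gap (a point): Point on the deck, middle of the spacer block's face that looks at the bar (platform x +25, y +117.5 mm). The wedge goes in from the platform's +y end, moving to -y, its straight flank along this face, its sloping flank pushing the bar open.
- wedge: Grey plastic wedge lying flat, 130 long (its x) x 42 (its y) x 36 mm high, about 0.12 kg, side walls upright. Origin at the middle of the underside of that outline. Straight flank at y +21 mm; 42 mm wide from x -65 to +5, then the other flank slopes in to a nose 10 mm wide (y +11 to +21) at x +65 mm. Holds by itself once its 42 mm part is between bar and spacer block; going in takes about 10 N.
- pad: White bench pad lying fixed on the worktop, 140 mm (its x) by 210 mm (its y), 3 mm thick, no rim. Origin at the worktop under its middle. The wedge lies on it at first, toward the -y end.
- weight: Round steel check weight, 0.4 kg: body 44 mm diameter, 34 mm high, with a knob on top (26 mm diameter, from 41 to 54 mm above its underside, on a 16 mm neck). Origin at the middle of its underside, z up. Stands clamped on the platform against the fence at first; the knob stands clear above fence and bar.
- jar_1: White round jar with a wide white ribbed cap, 45 mm diameter, body straight to 55 mm, cap 39 mm wide, 80 to 82 mm high in all, about 0.09 kg; origin at the middle of its underside, z up. Two or three of the four jars are present; each stands touching the row of small vials.
- jar_2: White round jar with a wide white ribbed cap, 45 mm diameter, body straight to 55 mm, cap 39 mm wide, 80 to 82 mm high in all, about 0.09 kg; origin at the middle of its underside, z up. Two or three of the four jars are present; each stands touching the row of small vials.
- jar_3: White round jar with a wide white ribbed cap, 45 mm diameter, body straight to 55 mm, cap 39 mm wide, 80 to 82 mm high in all, about 0.09 kg; origin at the middle of its underside, z up. Two or three of the four jars are present; each stands touching the row of small vials.
- jar_4: White round jar with a wide white ribbed cap, 45 mm diameter, body straight to 55 mm, cap 39 mm wide, 80 to 82 mm high in all, about 0.09 kg; origin at the middle of its underside, z up. Two or three of the four jars are present; each stands touching the row of small vials.
- vial_a: Small clear sample vial with a black cap, 22 mm diameter, 40 mm high, 0.03 kg, upright; origin at the middle of its underside. One of four that stand in a touching row; they must stay where they are.
- vial_b: Small clear sample vial with a black cap, 22 mm diameter, 40 mm high, 0.03 kg, upright; origin at the middle of its underside. One of four that stand in a touching row; they must stay where they are.
- vial_c: Small clear sample vial with a black cap, 22 mm diameter, 40 mm high, 0.03 kg, upright; origin at the middle of its underside. One of four that stand in a touching row; they must stay where they are.
- vial_d: Small clear sample vial with a black cap, 22 mm diameter, 40 mm high, 0.03 kg, upright; origin at the middle of its underside. One of four that stand in a touching row; they must stay where they are.
- boat_front: White square weighing boat, 57 x 57 x 16 mm, a bystander near the front edge; origin under its middle.
- timer_front: Flat white timer, 62 x 62 x 16 mm, a bystander near the front edge; origin under its middle.
- bulb: Red pipette bulb, 53 mm across, 80 mm high, a bystander beyond the platform; origin under its middle.
Mind the look-alikes: they are no part of the job. Leave any blue or yellow look-alike of the weight alone.

How it is judged:
On the way, in this order (a step that is already met when the one before it is completed fails the run):
1. the wedge is in and holds the bar open by itself (value of joint bar above 0.02 m and horizontal distance between wedge and gap below 0.06 m and contact force between the fingers and wedge below 0.05 N), for 0.3 s.
2. the check weight stands on the pad and all jars stand in the lane, the bar still open (value of joint bar above 0.02 m and x of weight in the frame of pad between -0.066 and 0.066 m and y of weight in the frame of pad between -0.101 and 0.101 m and height (world z) of weight below 0.012 m and angle between each of weight, jar_1, jar_2, jar_3, jar_4's own z axis and vertical below 0.1 rad and x of jar_1 in the frame of platform between 0.006 and 0.03 m and y of jar_1 in the frame of platform between -0.13 and 0.06 m and z of jar_1 in the frame of platform between 0.015 and 0.025 m and x of jar_2 in the frame of platform between 0.006 and 0.03 m and y of jar_2 in the frame of platform between -0.13 and 0.06 m and z of jar_2 in the frame of platform between 0.015 and 0.025 m and x of jar_3 in the frame of platform between 0.006 and 0.03 m and y of jar_3 in the frame of platform between -0.13 and 0.06 m and z of jar_3 in the frame of platform between 0.015 and 0.025 m and x of jar_4 in the frame of platform between 0.006 and 0.03 m and y of jar_4 in the frame of platform between -0.13 and 0.06 m and z of jar_4 in the frame of platform between 0.015 and 0.025 m), for 0.2 s.
3. the wedge is out and the bar has closed on the jars (value of joint bar between 0.004 and 0.01 m and horizontal distance between wedge and gap above 0.09 m and x of jar_1 in the frame of platform between 0.006 and 0.03 m and y of jar_1 in the frame of platform between -0.13 and 0.06 m and z of jar_1 in the frame of platform between 0.015 and 0.025 m and angle between each of jar_1, jar_2, jar_3, jar_4's own z axis and vertical below 0.1 rad and x of jar_2 in the frame of platform between 0.006 and 0.03 m and y of jar_2 in the frame of platform between -0.13 and 0.06 m and z of jar_2 in the frame of platform between 0.015 and 0.025 m and x of jar_3 in the frame of platform between 0.006 and 0.03 m and y of jar_3 in the frame of platform between -0.13 and 0.06 m and z of jar_3 in the frame of platform between 0.015 and 0.025 m and x of jar_4 in the frame of platform between 0.006 and 0.03 m and y of jar_4 in the frame of platform between -0.13 and 0.06 m and z of jar_4 in the frame of platform between 0.015 and 0.025 m), for 0.2 s.
At the end, for the whole second after the job is handed in: Jars upright (0.1 rad) on the deck in the lane, bar closed on them (0.004 to 0.010); weight upright and wedge flat on the pad (origins over it, 4 mm inside its edge); the four small vials within 15 mm of their places; all released and at rest (value of joint bar between 0.004 and 0.01 m and x of jar_1 in the frame of platform between 0.006 and 0.03 m and y of jar_1 in the frame of platform between -0.13 and 0.06 m and z of jar_1 in the frame of platform between 0.015 and 0.025 m and angle between each of jar_1, jar_2, jar_3, jar_4, weight's own z axis and vertical below 0.1 rad and x of jar_2 in the frame of platform between 0.006 and 0.03 m and y of jar_2 in the frame of platform between -0.13 and 0.06 m and z of jar_2 in the frame of platform between 0.015 and 0.025 m and x of jar_3 in the frame of platform between 0.006 and 0.03 m and y of jar_3 in the frame of platform between -0.13 and 0.06 m and z of jar_3 in the frame of platform between 0.015 and 0.025 m and x of jar_4 in the frame of platform between 0.006 and 0.03 m and y of jar_4 in the frame of platform between -0.13 and 0.06 m and z of jar_4 in the frame of platform between 0.015 and 0.025 m and x of weight in the frame of pad between -0.066 and 0.066 m and y of weight in the frame of pad between -0.101 and 0.101 m and height (world z) of each of weight, wedge below 0.012 m and x of wedge in the frame of pad between -0.066 and 0.066 m and y of wedge in the frame of pad between -0.101 and 0.101 m and angle between wedge's own z axis and vertical below 0.25 rad and linear speed of each of jar_1, jar_2, jar_3, jar_4, wedge, weight below 0.02 m/s and distance of each of vial_a, vial_b, vial_c, vial_d from where it was at the start of the episode below 0.015 m); the robot touches nothing.
It fails at once if a small vial of the huddle is shifted by more than 15 mm or knocked over (distance of any of vial_a, vial_b, vial_c, vial_d from where it was at the start of the episode above 0.015 m or angle between any of vial_a, vial_b, vial_c, vial_d's own z axis and vertical above 0.5 rad).
It fails at once if a jar is lifted while it is still close to the small vials (gap under 20 mm) ((height (world z) of jar_1 between 0.01 and 0.05 m and (horizontal distance between jar_1 and vial_a below 0.0535 m or horizontal distance between jar_1 and vial_b below 0.0535 m or horizontal distance between jar_1 and vial_c below 0.0535 m or horizontal distance between jar_1 and vial_d below 0.0535 m)) or (height (world z) of jar_2 between 0.01 and 0.05 m and (horizontal distance between jar_2 and vial_a below 0.0535 m or horizontal distance between jar_2 and vial_b below 0.0535 m or horizontal distance between jar_2 and vial_c below 0.0535 m or horizontal distance between jar_2 and vial_d below 0.0535 m)) or (height (world z) of jar_3 between 0.01 and 0.05 m and (horizontal distance between jar_3 and vial_a below 0.0535 m or horizontal distance between jar_3 and vial_b below 0.0535 m or horizontal distance between jar_3 and vial_c below 0.0535 m or horizontal distance between jar_3 and vial_d below 0.0535 m)) or (height (world z) of jar_4 between 0.01 and 0.05 m and (horizontal distance between jar_4 and vial_a below 0.0535 m or horizontal distance between jar_4 and vial_b below 0.0535 m or horizontal distance between jar_4 and vial_c below 0.0535 m or horizontal distance between jar_4 and vial_d below 0.0535 m))).
It fails at once if a bystander (weighing boat, timer, bulb) is shifted by more than 30 mm (distance of any of boat_front, timer_front, bulb from where it was at the start of the episode above 0.03 m).
Of jar_1, jar_2, jar_3, jar_4 only 2 to 3 are there at a start; the rules pass over those that are not, and their reading is None.
At some moment in a run one of wedge, weight may be knocked a few centimetres aside while the robot is not near it.
It also fails if it takes over 210 s, if anything falls off the work surface, if the arm or the gripper's body presses on something with over 40 N, if the wrist force passes 120 N, or if a joint passes its speed limit or range.

ROBOT

A 6-joint arm with a two-finger parallel gripper is mounted at the origin on a cart in front of the work surface, level with it; the furniture and walls round the work are solid. World frame = base frame: x ahead of the robot, y to its left, z up, the work surface at z = 0. Lengths are in m, angles in rad, forces in N, time in s.
With the tool pointing down it reaches from about 0.3 to 1 m from the base axis. Payload 5.1 kg.
Tool frame: the origin (TCP) lies midway between the tips of the shut fingers; the grasp point (between the pads) lies 19 mm behind it; y points along the fingers, z is the direction in which the jaws open and shut, and the axes are right-handed (so a half turn about y gives the same grasp; the last joint's range is limited). The gripper opens to 95 mm and grips with 3 to 60 N. Pads are 20 mm wide; open, the fingers measure 119 mm over their backs; the gripper's body (75 mm by 180 mm) begins 59 mm behind the grasp point.
Start: joints at [-1.414, 0.124, 1.65, -0, 1.367, -0.083], TCP at [0.154, -0.631, 0.215] pointing down, gripper open.
Joint ranges: [-2.61, 2.61], [-1.02, 2.33], [0.03, 2.71], [-1.35, 4.49], [0.32, 2.68], [-2.91, 2.91]. Speed limits (rad/s): [2.57, 2.57, 3.14, 3.14, 3.14, 3.14].

INTERFACE

Orientations are given as [roll, pitch, yaw] about the fixed x, y, z axes, in that order (R = Rz(yaw) Ry(pitch) Rx(roll)).
In Python, from rig import env gives the robot as it stands.
- The arm moves only by the tool arm_command, never from a script. Its argument "steps" is a list of rows, each a list of 4 numbers: the shift along the tool's x, y, z in mm, then the turn about the tool's y in degrees. In form: [[dx, dy, dz, roll], ...]. A call has exactly 10 rows; each row is the pose to reach, as a shift and turn from the pose measured when the call began, along the tool's axes at that moment; what a row does not reach only later rows make up. A row lasts 1/10 s, in which the tool goes at most 50 mm and 8.59 degrees, less where a joint would pass 70% of its speed; a pose out of reach is approached as far as the arm can. A call with a gripper value outside its range is refused whole. "fingers" is the finger opening in mm, from 0 to 95.1, set as the call begins (left out, the last holds). The fingers move at their own pace and stop on an object; the grip force is fixed at half the most. Time passes only in rows, so rows that repeat a pose let the fingers close, or fill a call up. It gives the time, the measured TCP pose, the force and the opening at its end, in the units of the state.
- env.state(): the state, without advancing time (a new reading comes with each control period).
- env.read_camera(name): name is "side" or "top"; returns a dict with "pixels" (480x640x3 uint8, red, green, blue), "K" (3x3 intrinsics, pixels), "pose" (4x4, takes a point from camera to world coordinates). Camera axes: x right, y down, z forward; pixel columns grow to the right and rows downward; lengths in m; the calibration is good to about 2 mm. A picture is of the moment at which its call begins. There is no depth.
- env.finish_job(): hands the job in, once; it reports no verdict.
Trained networks look in a picture, given as the dict that the camera call returned (one of the last four; its "shot" number tells which), for a name from the list of things; names that differ only in an ending like _2 or _b are one class to them, and where a whole thing is asked for, a point or a joint stands for the part that bears it (a point fixed in the world has none). Each returns a list of dicts, best first, with "score" (0 to 1); they miss things now and then, are a little off and sometimes report something else, mostly with a low value. They report only what shows in the picture. A call takes as long as a camera call. They do not tell look-alikes from the thing itself.
- env.find_in(picture, target): "position" ([column, row] in pixels, amid what is visible of it).
- env.mark_of(picture, target): "position" ([column, row] in pixels: a listed point, or the origin of a listed thing).
The state is a dict: "t": time; "joint_pos": joint angles; "qd": joint speeds; "joint_efforts": joint torques, N m; "tcp_pos": TCP position; "tcp_rot": TCP orientation; "force": force on the tool from outside, world axes, zero at the start; "moment": the same for the moment, N m; "gripper_width": finger opening in m.
Only numpy, scipy, OpenCV 4.12 (cv2) and the standard library are available. Lean on these libraries where they do the work, as an engineer would, in place of code of your own. Each camera call takes 0.05 s, during which the arm holds its last target. There are 200 camera calls.

## Working session

There is one attempt and no reset: what is moved stays moved. The work goes in short steps, Python scripts to look and compute and a tool call to move; the robot and the scene stay as the last step left them, time stands still between calls to the robot, and variables do not carry over. Pictures are saved under pics/ and viewed, about 12 in all and at most 16, crops included, and the job is handed in when it is done.

Besides the shell and the picture viewer there is one more tool, called as a command line: name --pt "numbers of a row" for each row, then --argument value for the rest. arm_command: Moves the arm, as the interface text tells. Its arguments: {"type":"object","properties":{"steps":{"type":"array"},"fingers":{"type":"number"}},"required":["steps"]}

```bash
ls; mkdir -p pics; cat > h.py <<'E'
import numpy as np, cv2
from rig import env
from scipy.spatial.transform import Rotation as R
def ray(pic,px,z):
    K,T=np.array(pic['K']),np.array(pic['pose'])
    d=T[:3,:3]@np.linalg.solve(K,[px[0],px[1],1.]); o=T[:3,3]
    return o+d*(z-o[2])/d[2]
def proj(pic,P):
    K,T=np.array(pic['K']),np.array(pic['pose'])
    c=np.linalg.inv(T)@np.append(P,1); u=K@c[:3]; return u[:2]/u[2]
def save(pic,n,crop=None,s=1):
    im=np.array(pic['pixels'])[:,:,::-1]
    if crop: a,b,c,d=crop; im=im[b:d,a:c]
    cv2.imwrite('pics/'+n,cv2.resize(im,None,fx=s,fy=s,interpolation=cv2.INTER_CUBIC))
E
python3 - <<'E'
from h import *
s=env.state(); print(s)
for n in('top','side'):
    p=env.read_camera(n); save(p,n+'0.png'); print(n,np.round(p['pose'],3).tolist(),np.round(p['K'],1).tolist())
    for t in['platform','bar','lane','gap','wedge','pad','weight','jar_1','vial_a','boat_front','timer_front','bulb']:
        for r in env.mark_of(p,t): print(t,np.round(r['position'],1),round(r['score'],2),ray(p,r['position'],{'lane':.02,'gap':.02,'weight':.02,'wedge':.003}.get(t,0)).round(3))
E
```

```text
pics
{'t': 0.0, 'joint_pos': array([-1.41360694e+00,  1.24460380e-01,  1.65167838e+00,  2.44939279e-08,
        1.36747307e+00, -8.25913364e-02]), 'qd': array([-0.00249969,  0.00096639, -0.00080386,  0.00016103,  0.00176783,
       -0.00033698]), 'joint_efforts': array([-1.42618857e-03, -4.17602170e+01, -3.59933960e+01,  7.73797883e-02,
        4.93164640e-02, -1.72107048e-04]), 'tcp_pos': array([ 0.15424507, -0.6307755 ,  0.2134134 ]), 'tcp_rot': array([-1.57280862e+00,  1.66600774e-04, -2.90181210e+00]), 'force': array([0.0284006 , 0.16901614, 1.41837066]), 'moment': array([-0.01388317,  0.05847135, -0.01307047]), 'gripper_width': 0.09487919822070702}
top [[0.015, -0.989, 0.147, 0.36], [-1.0, -0.015, 0.001, 0.011], [0.001, -0.147, -0.989, 1.105], [0.0, 0.0, 0.0, 1.0]] [[479.4, 0.0, 323.1], [0.0, 479.4, 241.8], [0.0, 0.0, 1.0]]
platform [455.2 257.4] 0.92 [ 0.492 -0.294  0.   ]Traceback (most recent call last):
  File "<stdin>", line 6, in <module>
ValueError: it knows: boat_front, bulb, gap, jar, lane, pad, platform, timer_front, vial, wedge, weight
```

```bash
python3 - <<'E'
from h import *
for n in('top','side'):
    p=env.read_camera(n); save(p,n+'0.png')
    if n=='side': print(n,np.round(p['pose'],3).tolist(),np.round(p['K'],1).tolist())
    for t in['platform','lane','gap','wedge','pad','weight','jar','vial','boat_front','timer_front','bulb']:
        for r in env.mark_of(p,t):
            if r['score']>.15: print(t,np.round(r['position'],1),round(r['score'],2),ray(p,r['position'],{'lane':.02,'gap':.02,'weight':.02,'wedge':.003}.get(t,0)).round(3))
E
```

```text
platform [455.1 254.7] 0.82 [ 0.499 -0.294  0.   ]
lane [476.6 248.3] 0.62 [ 0.512 -0.338  0.02 ]
gap [404.8 240.2] 0.64 [ 0.528 -0.174  0.02 ]
wedge [319.9 253.2] 0.67 [0.497 0.02  0.003]
pad [306.4 254.6] 0.91 [0.494 0.051 0.   ]
pad [480.2 247. ] 0.19 [ 0.518 -0.353  0.   ]
weight [475.4 200.1] 0.83 [ 0.624 -0.339  0.02 ]
weight [479.1 246.9] 0.76 [ 0.515 -0.344  0.02 ]
weight [463.3 309.8] 0.66 [ 0.372 -0.304  0.02 ]
jar [235.  240.4] 0.79 [0.525 0.218 0.   ]
jar [204.7 267.8] 0.65 [0.46  0.285 0.   ]
jar [482.1 244.7] 0.64 [ 0.523 -0.358  0.   ]
vial [208.2 248.7] 0.56 [0.504 0.279 0.   ]
vial [191.  254.8] 0.56 [0.489 0.319 0.   ]
vial [197.4 249.9] 0.51 [0.501 0.304 0.   ]
vial [218.9 243.8] 0.46 [0.516 0.255 0.   ]
boat_front [304.6 310.4] 0.76 [0.366 0.052 0.   ]
timer_front [394.6 318.4] 0.97 [ 0.351 -0.153  0.   ]
timer_front [211.4 250.5] 0.69 [0.5   0.272 0.   ]
bulb [429.2 181.5] 0.81 [ 0.673 -0.237  0.   ]
side [[-0.961, -0.146, 0.236, 0.279], [-0.278, 0.492, -0.825, 0.878], [0.005, -0.858, -0.513, 0.599], [0.0, 0.0, 0.0, 1.0]] [[499.2, 0.0, 319.5], [0.0, 499.2, 244.9]
[... 205 characters left out ...]
.02 ]
wedge [335.3 272.6] 0.93 [0.49  0.02  0.003]
pad [330.8 285.7] 0.61 [0.488 0.065 0.   ]
weight [406.9 213.4] 0.71 [ 0.377 -0.266  0.02 ]
weight [325.3 198.5] 0.67 [ 0.599 -0.291  0.02 ]
weight [358.9 192. ] 0.54 [ 0.521 -0.357  0.02 ]
jar [289.8 330.2] 0.68 [0.523 0.22  0.   ]
jar [312.2 364.3] 0.62 [0.459 0.291 0.   ]
vial [290.8 371.3] 0.54 [0.488 0.316 0.   ]
vial [293.3 364.2] 0.46 [0.489 0.3   0.   ]
vial [290.3 351.7] 0.43 [0.504 0.273 0.   ]
vial [357.2 193. ] 0.26 [ 0.533 -0.392  0.   ]
boat_front [291.7 350.8] 0.42 [0.502 0.27  0.   ]
timer_front [408.2 245.1] 0.65 [ 0.356 -0.144  0.   ]
bulb [291.2 213. ] 0.56 [ 0.672 -0.221  0.   ]
bulb [334.9 273.1] 0.55 [0.491 0.018 0.   ]
```

View pics/top0.png

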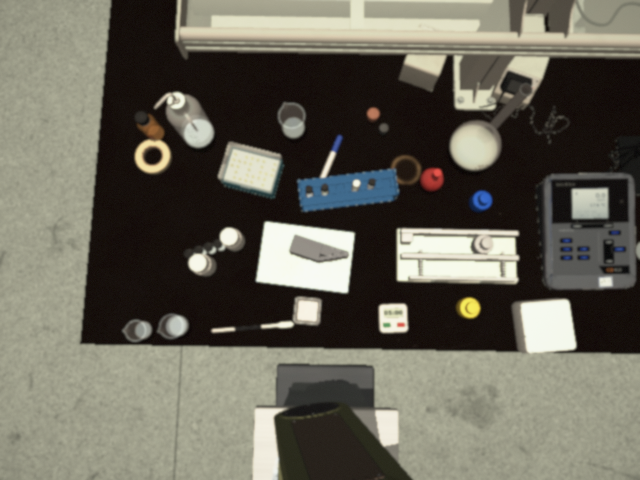

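View pics/side0.png

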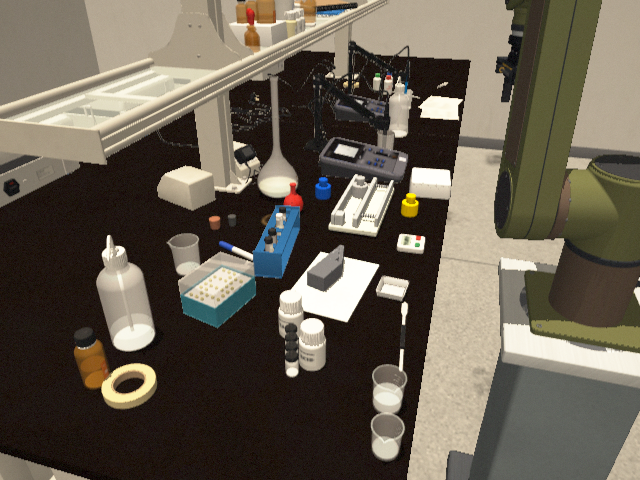

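The images show two jars touching the vial row (top px 231,238 and 201,263), the wedge on the pad (320,248, nose to the right), and the platform at (457,256) with the weight at (483,243). The yellow and blue weights are look-alikes. Next I'll zoom in for precise edges.

```bash
python3 - <<'E'
from h import *
p=env.read_camera('top'); im=np.array(p['pixels'])[:,:,::-1]
f=lambda a,b,c,d,s: cv2.resize(im[b:d,a:c],None,fx=s,fy=s,interpolation=cv2.INTER_CUBIC)
A=f(390,220,525,290,5.9)  # 796x413
B=f(250,215,360,300,3.6); C=f(180,215,250,285,4.3)
o=np.zeros((750,800,3),np.uint8)
o[:A.shape[0],:A.shape[1]]=A; 
cv2.imwrite('pics/a.png',o[:420]); 
o2=np.zeros((310,700,3),np.uint8); o2[:B.shape[0],:B.shape[1]]=B; o2[:C.shape[0],399:399+C.shape[1]]=C
cv2.imwrite('pics/b.png',o2)
E
```

```text
(no output)
```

View pics/a.png

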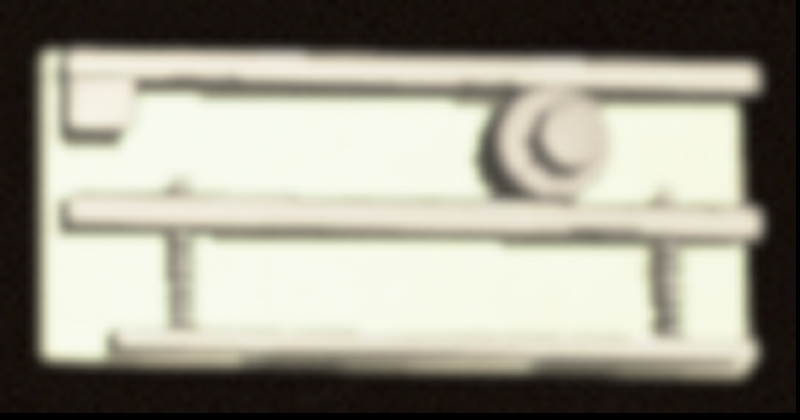

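View pics/b.png

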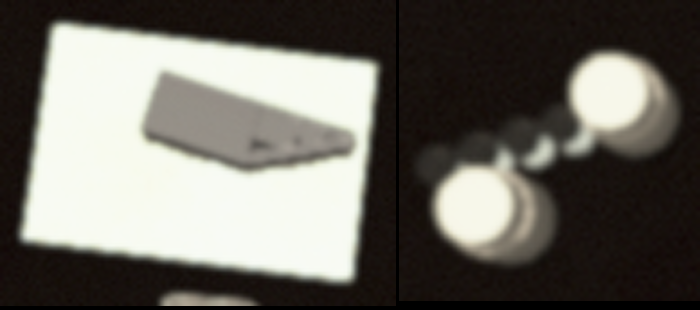

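```bash
python3 - <<'E'
from h import *
from scipy.optimize import least_squares
p=env.read_camera('top'); s=env.read_camera('side')
def fit(pts,x0):
    def f(v):
        c,q=np.cos(v[2]),np.sin(v[2]); r=[]
        for (x,y,z,px) in pts: r+=list(proj(p,[v[0]+c*x-q*y,v[1]+q*x+c*y,z])-px)
        return r
    o=least_squares(f,x0,loss='soft_l1'); return o.x.round(4),np.array(o.fun).reshape(-1,2).round(1).tolist()
A=lambda u,v:np.array([u/5.9+390,v/5.9+220]); B=lambda u,v:np.array([u/3.6+250,v/3.6+215]); C=lambda u,v:np.array([(u-399)/4.3+180,v/4.3+215])
pl=[(.06,.135,.02,A(40,49)),(-.06,.135,.02,A(40,355)),(.025,.13,.049,A(65,130)),(.025,.105,.049,A(125,130)),(.045,-.131,.049,A(760,93)),(-.06,-.135,.02,A(748,372))]
print('plat',fit(pl,[.49,-.29,0]))
print('pad',fit([(.07,.105,.003,B(52,22)),(.07,-.105,.003,B(378,62)),(-.07,-.105,.003,B(355,282)),(-.07,.105,.003,B(20,240))],[.49,.05,0]))
print('wedge',fit([(-.065,.021,.039,B(163,70)),(-.065,-.021,.039,B(146,129)),(.005,-.021,.039,B(248,160)),(.065,.021,.039,B(354,129)),(.065,.011,.039,B(352,148))],[.49,.02,-1.85]))
for n,px in(('j1',C(608,92)),('j2',C(475,205))): print(n,ray(p,px,.081).round(4))
for px in(C(437,163),C(480,150),C(522,135),C(562,122)): print('vial',ray(p,px,.04).round(4))
print('knob',ray(p,A(573,140),.074).round(4))
for pic in(p,s):
  for t in('jar','vial','weight','platform','pad','lane','gap','wedge'):
    print(t,[(round(r['score'],2),ray(pic,r['position'],{'lane':.02,'gap':.02,'weight':.02,'wedge':.003}.get(t,0))[:2].round(3).tolist()) for r in env.mark_of(pic,t) if r['score']>.3])
for n,i in(('t',p),('s',s)): np.savez(f'{n}.npz',**{k:np.array(i[k]) for k in('K','pose','pixels')})
E
```

```text
plat (array([ 0.494 , -0.2908, -0.0079]), [[0.1, 0.1], [0.1, 0.5], [0.1, -0.4], [1.1, -0.1], [-0.7, -0.3], [-0.4, 0.3]])
pad (array([ 0.4883,  0.052 , -0.1073]), [[0.7, 0.7], [-0.6, 0.4], [-1.1, -0.8], [1.0, -0.3]])
wedge (array([ 0.4974,  0.0205, -1.872 ]), [[-0.4, -1.0], [-1.6, 0.1], [-0.3, 1.2], [1.6, 0.4], [0.8, -0.7]])
j1 [0.5211 0.2169 0.081 ]
j2 [0.4631 0.2807 0.081 ]
vial [0.4888 0.3125 0.04  ]
vial [0.496  0.2905 0.04  ]
vial [0.5042 0.269  0.04  ]
vial [0.5114 0.2485 0.04  ]
knob [ 0.5145 -0.3438  0.074 ]
jar [(0.62, [0.524, 0.215]), (0.59, [0.463, 0.284])]
vial [(0.54, [0.482, 0.314]), (0.44, [0.506, 0.276]), (0.39, [0.514, 0.25])]
weight [(0.75, [0.517, -0.348]), (0.7, [0.621, -0.343])]
platform [(0.95, [0.496, -0.293])]
pad [(0.67, [0.493, 0.055]), (0.32, [0.365, 0.054])]
lane [(0.68, [0.514, -0.333])]
gap [(0.72, [0.529, -0.177]), (0.41, [0.483, 0.31])]
wedge [(0.9, [0.5, 0.02])]
jar [(0.89, [0.519, 0.217]), (0.66, [0.455, 0.292])]
vial [(0.56, [0.5, 0.28]), (0.53, [0.493, 0.302]), (0.5, [0.517, 0.261])]
weight [(0.81, [0.379, -0.279]), (0.72, [0.526, -0.346]), (0.5, [0.607, -0.304])]
platform [(0.58, [0.487, -0.291])]
pad [(0.81, [0.485, 0.056])]
lane [(0.71, [0.517, -0.353]), (0.46, [0.474, 0.342])]
gap [(0.68, [0.478, 0.341])]
wedge [(0.98, [0.491, 0.034])]
```

Pictures viewed: 4. All estimates agree with the given sizes to within a few mm. Before descending I'll check the height of the blue rack's vials, which stand near the wedge, against the gripper body.

```bash
cat >> h.py <<'E'
def rel(P,yaw,start=None):
    "print shift rows in tool axes for world TCP pose P,yaw from start (x,y,z,yaw)"
    s=env.state(); 
    if start is None: start=[*s['tcp_pos'],s['tcp_rot'][2]]
    d=np.array(P)-start[:3]; w=start[3]
    dx,dz=d[0]*np.cos(w)+d[1]*np.sin(w),-d[0]*np.sin(w)+d[1]*np.cos(w)
    t=(yaw-w+np.pi)%(2*np.pi)-np.pi
    print([round(v,1) for v in(dx*1e3,-d[2]*1e3,dz*1e3,-np.degrees(t))]); return [*P,yaw]
PL=[.494,-.2908,-.0079]
def plat(x,y,z=0,o=PL):
    c,s=np.cos(o[2]),np.sin(o[2]); return np.array([o[0]+c*x-s*y,o[1]+s*x+c*y,z])
E
python3 - <<'E'
from h import *
t=dict(np.load('t.npz'));s=dict(np.load('s.npz'))
def tri(a,b):
    f=lambda p,u:(p['pose'][:3,3],p['pose'][:3,:3]@np.linalg.solve(p['K'],[*u,1.]))
    (o1,d1),(o2,d2)=f(t,a),f(s,b); k=np.linalg.lstsq(np.c_[d1,-d2],o2-o1,rcond=None)[0]; A=o1+k[0]*d1;B=o2+k[1]*d2; return ((A+B)/2).round(3),(A-B).round(3)
print(tri((356,183),(281,215)),tri((309,190),(269,241)))
im=np.vstack([np.hstack([cv2.resize(t['pixels'][165:215,290:405,::-1],None,fx=4,fy=4),cv2.resize(s['pixels'][190:280,245:310,::-1],None,fx=4,fy=4)[:200]*0+0]) ,np.hstack([cv2.resize(s['pixels'][190:280,245:335,::-1],None,fx=4,fy=4),np.zeros((360,360,3),np.uint8)])]) if 0 else cv2.resize(s['pixels'][190:280,245:335,::-1],None,fx=5,fy=5)
cv2.imwrite('pics/c.png',im)
a=rel([.5107,.0635,.14],-1.872); rel([.5107,.0635,.012],-1.872); 
E
```

```text
(array([ 0.641, -0.059,  0.08 ]), array([0.006, 0.001, 0.001])) (array([0.628, 0.045, 0.072]), array([0.001, 0.   , 0.   ]))
[np.float64(-511.2), np.float64(74.7), np.float64(-590.4), np.float64(-59.0)]
[np.float64(-511.2), np.float64(202.7), np.float64(-590.4), np.float64(-59.0)]
```

View pics/c.png

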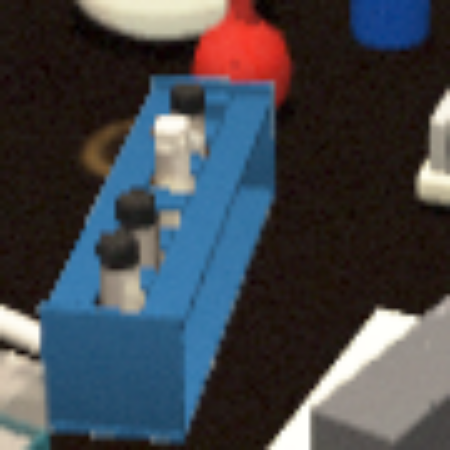

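The rack and its vials are at most 80 mm high at x≥0.63, so the gripper body (z≈90 mm) clears them. Moving now.

arm_command --pt "-511 40 -590 -59" --pt "-511 40 -590 -59" --pt "-511 40 -590 -59" --pt "-511 40 -590 -59" --pt "-511 40 -590 -59" --pt "-511 40 -590 -59" --pt "-511 40 -590 -59" --pt "-511 40 -590 -59" --pt "-511 40 -590 -59" --pt "-511 40 -590 -59" --fingers 80

```text
t: 3.25
tcp_pos: [0.3828, -0.1853, 0.1894]
tcp_rot: [-1.569, -0.0, -1.873]
force: [0.1, -0.6, 0.1]
gripper_width: 0.08
```

```bash
python3 - <<'E'
from h import *
s=env.state();print(s['tcp_pos'],s['tcp_rot']);rel([.5107,.0635,.10],-1.872)
E
```

```text
[ 0.38281344 -0.18530526  0.18940267] [-1.56926746e+00 -3.77473645e-04 -1.87260114e+00]
[np.float64(-275.6), np.float64(89.4), np.float64(48.2), np.float64(-0.0)]
```

arm_command --pt "-276 80 48 0" --pt "-276 80 48 0" --pt "-276 80 48 0" --pt "-276 80 48 0" --pt "-276 80 48 0" --pt "-276 80 48 0" --pt "-276 80 48 0" --pt "-276 80 48 0" --pt "-276 80 48 0" --pt "-276 80 48 0"

```text
t: 4.25
tcp_pos: [0.5109, 0.0628, 0.11]
tcp_rot: [-1.568, -0.0, -1.874]
force: [0.4, -0.6, 0.4]
gripper_width: 0.0799
```

```bash
python3 - <<'E'
from h import *
p=env.read_camera('top'); w=[(r['score'],ray(p,r['position'],.003)) for r in env.mark_of(p,'wedge')]; print(w)
s=env.state();print(s['t'],s['tcp_pos'],s['tcp_rot']);rel([.5107,.0635,.012],-1.872)
E
```

```text
[(0.9, array([0.49505334, 0.02168567, 0.003     ]))]
4.35 [0.51088768 0.0628847  0.11003799] [-1.56809687e+00 -5.31924284e-05 -1.87431942e+00]
[np.float64(-0.5), np.float64(98.0), np.float64(-0.4), np.float64(-0.1)]
```

arm_command --pt "0 30 0 0" --pt "0 55 0 0" --pt "0 75 0 0" --pt "0 88 0 0" --pt "0 95 0 0" --pt "0 98 0 0" --pt "0 98 0 0" --pt "0 98 0 0" --pt "0 98 0 0" --pt "0 98 0 0"

```text
t: 5.35
tcp_pos: [0.5117, 0.0628, 0.0127]
tcp_rot: [-1.567, 0.0, -1.874]
force: [-0.0, -0.3, 1.3]
gripper_width: 0.0799
```

arm_command --pt "0 0 0 0" --pt "0 0 0 0" --pt "0 0 0 0" --pt "0 0 0 0" --pt "0 0 0 0" --pt "0 0 0 0" --pt "0 0 0 0" --pt "0 0 0 0" --pt "0 0 0 0" --pt "0 0 0 0" --fingers 30

```text
t: 6.35
tcp_pos: [0.5116, 0.0629, 0.0127]
tcp_rot: [-1.567, 0.0, -1.874]
force: [-0.9, 1.2, 0.8]
gripper_width: 0.0421
```

arm_command --pt "0 -10 0 0" --pt "0 -25 0 0" --pt "0 -40 0 0" --pt "0 -60 0 0" --pt "0 -80 0 0" --pt "0 -90 0 0" --pt "0 -90 0 0" --pt "0 -90 0 0" --pt "0 -90 0 0" --pt "0 -90 0 0"

```text
t: 7.35
tcp_pos: [0.5104, 0.0629, 0.1014]
tcp_rot: [-1.569, -0.0, -1.874]
force: [-0.7, 0.3, -1.0]
gripper_width: 0.042
```

```bash
python3 - <<'E'
from h import *
p=env.read_camera('top'); save(p,'d.png',(250,200,410,300),5)
s=env.state();print(s['t'],s['tcp_pos'],s['tcp_rot'],s['gripper_width'],s['force'])
for z in(.09,.1):print([(r['score'],ray(p,r['position'],z)) for r in env.mark_of(p,'wedge')][:2])
E
```

```text
7.4 [0.51051882 0.06292357 0.10152049] [-1.56906972e+00 -3.36398036e-04 -1.87427323e+00] 0.04196961579698759 [-0.76072729 -0.41345709 -1.01433766]
[(0.95, array([0.49524968, 0.02570746, 0.09      ]))]
[(0.95, array([0.49391274, 0.02556164, 0.1       ]))]
```

View pics/d.png

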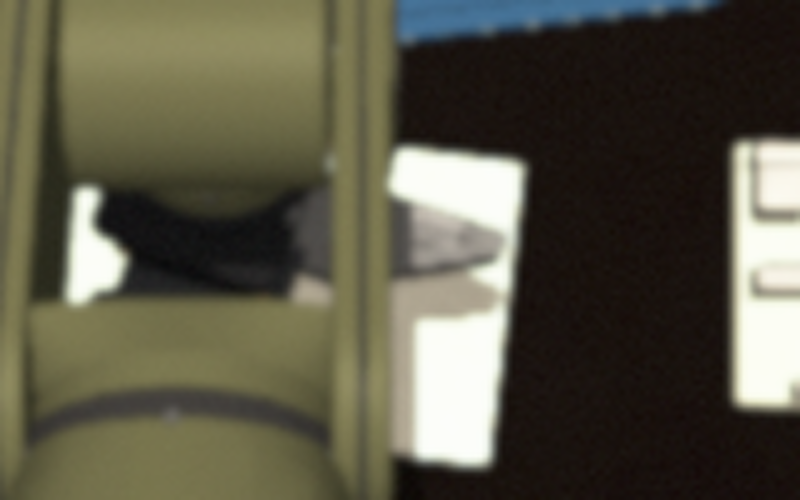

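```bash
python3 - <<'E'
from h import *
t=dict(np.load('t.npz')); s=env.state()
tip=ray(t,(350.6,247.6),.127); w=s['tcp_rot'][2]; d=tip-s['tcp_pos']; print(d[0]*np.cos(w)+d[1]*np.sin(w),-d[0]*np.sin(w)+d[1]*np.cos(w))
yaw=-1.5787
a=rel(plat(.002,.265,.10),yaw); b=rel(plat(.002,.265,.0312),yaw)
for yc in(.15,.1): rel(plat(.002,yc+.045,.031),yaw,b)
E
```

```text
0.1072931901919654 0.016260435011544755
[np.float64(88.5), np.float64(1.9), np.float64(14.4), np.float64(-16.9)]
[np.float64(88.5), np.float64(70.7), np.float64(14.4), np.float64(-16.9)]
[np.float64(70.0), np.float64(0.2), np.float64(0.0), np.float64(-0.0)]
[np.float64(120.0), np.float64(0.2), np.float64(0.0), np.float64(-0.0)]
```

The nose tip is 107 mm ahead and 16 mm to the side of the TCP, as expected (110, 16). I'll align above the platform end and check from both cameras before inserting.

arm_command --pt "30 2 5 -6" --pt "60 2 10 -12" --pt "88 2 14 -16.9" --pt "88 20 14 -16.9" --pt "88 40 14 -16.9" --pt "88 55 14 -16.9" --pt "88 65 14 -16.9" --pt "88 70 14 -16.9" --pt "88 70 14 -16.9" --pt "88 70 14 -16.9"

```text
t: 8.5
tcp_pos: [0.4986, -0.0252, 0.0325]
tcp_rot: [-1.568, -0.001, -1.579]
force: [-0.4, 0.5, -0.7]
gripper_width: 0.042
```

```bash
python3 - <<'E'
from h import *
p=env.read_camera('top');q=env.read_camera('side'); 
im=lambda p,a,b,c,d,s:cv2.resize(np.array(p['pixels'])[b:d,a:c,::-1],None,fx=s,fy=s,interpolation=cv2.INTER_CUBIC)
cv2.imwrite('pics/e.png',np.hstack([im(p,330,215,430,290,4),im(q,300,170,400,245,4)]))
s=env.state();print(s['t'],s['tcp_pos'],s['tcp_rot'],s['gripper_width'],s['force'])
yaw=-1.5787
for yc in(.15,.1): rel(plat(.002,yc+.045,.031),yaw)
E
```

```text
8.6 [ 0.49883371 -0.02530509  0.03288769] [-1.56685427e+00 -1.08638758e-03 -1.57911222e+00] 0.04220251682769299 [-0.15346748  0.09225508 -0.87500225]
[np.float64(70.5), np.float64(1.9), np.float64(-0.7), np.float64(-0.0)]
[np.float64(120.5), np.float64(1.9), np.float64(-0.7), np.float64(-0.0)]
```

View pics/e.png

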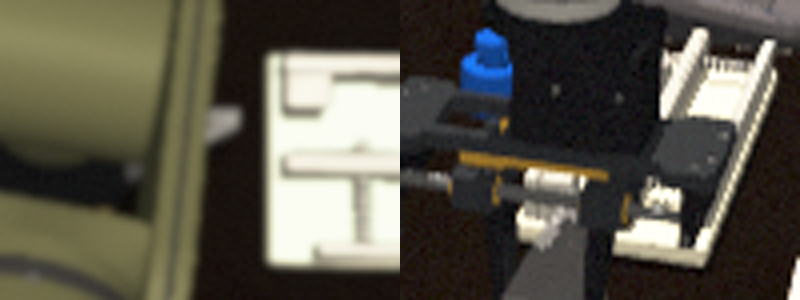

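```bash
python3 - <<'E'
from h import *
t=dict(np.load('t.npz')); g=t['pixels'].astype(int)
print('spacer cols 403-410, rows 228..250'); print(g[228:252,403:410,1])
p=env.read_camera('top'); g=np.array(p['pixels']).astype(int)
print('nose'); print(g[236:256,382:392,1])
for r in(240.5,241,241.5,242): print(r,'nose x',ray(p,(386,r),.0588)[:2].round(4))
for r in(240.5,241,241.5,242,242.5): print(r,'spacer x',ray(p,(405,r),.049)[:2].round(4))
E
```

```text
spacer cols 403-410, rows 228..250
[[150 152 149 144 140 138 136]
 [212 214 213 211 209 210 209]
 [234 236 236 236 235 236 236]
 [233 235 235 235 235 235 235]
 [220 222 222 222 223 224 224]
 [218 222 223 225 225 225 226]
 [228 233 234 235 235 235 235]
 [233 237 239 239 239 240 240]
 [234 239 240 240 241 241 240]
 [236 240 241 241 242 241 240]
 [237 241 242 242 242 241 241]
 [237 241 242 242 241 241 240]
 [228 233 234 234 233 232 232]
 [189 197 197 197 198 198 199]
 [137 141 140 142 143 144 155]
 [132 134 132 133 132 135 154]
 [180 180 180 179 180 179 194]
 [232 231 232 232 231 231 235]
 [247 247 247 247 247 247 248]
 [250 250 250 250 250 250 250]
 [250 250 250 250 250 250 250]
 [250 250 250 250 250 250 250]
 [250 250 250 250 250 250 250]
 [246 245 244 245 245 245 245]]
nose
[[ 89  57  29  16  19  16  15  15  14  18]
 [ 86  53  26  15  16  15  15  13  18  16]
 [ 85  52  24  19  17  15  17  16  16  16]
 [ 83  52  23  13  18  19  19  18  17  16]
 [ 80  51  34  28  30  30  27  23  20  16]
 [ 87  75  71  69  68  67  64  49  33  21]
 [108 109 112 112 114 114 108  84  52  27]
 [122 133 136 139 141 144 137 109  67  28]
 [131 146 148 147 150 152 144 117  71  31]
 [135 150 151 149 150 148 139 111  66  29]
 [135 148 149 147 143 136 122  93  55  26]
 [134 143 142 137 126 112  92  64  37  21]
 [131 133 126 111  93  75  55  37  24  20]
 [118 109  95  75  57  41  26  21  19  17]
 [ 90  75  57  41  29  23  22  18  17  18]
 [ 57  39  25  17  16  17  20  18  19  17]
 [ 39  15  11  11  16  15  14  15  18  19]
 [ 31  14  17  15  16  16  17  18  18  17]
 [ 28  13  13  14  17  17  18  17  15  19]
 [ 28  16  17  20  17  17  18  18  16  20]]
240.5 nose x [ 0.5206 -0.1262]
241 nose x [ 0.5195 -0.1262]
241.5 nose x [ 0.5184 -0.1262]
242 nose x [ 0.5173 -0.1262]
240.5 spacer x [ 0.5228 -0.1698]
241 spacer x [ 0.5216 -0.1698]
241.5 spacer x [ 0.5205 -0.1698]
242 spacer x [ 0.5194 -0.1697]
242.5 spacer x [ 0.5183 -0.1697]
```

The nose's far flank is at x≈0.519 and the spacer face at x≈0.521, so there are about 2 mm of clearance. Inserting.

arm_command --pt "7 0 0 0" --pt "14 1 0 0" --pt "21 2 0 0" --pt "28 2 0 0" --pt "35 2 0 0" --pt "42 2 0 0" --pt "49 2 0 0" --pt "56 2 0 0" --pt "63 2 0 0" --pt "70 2 0 0"

```text
t: 9.65
tcp_pos: [0.4995, -0.0947, 0.0315]
tcp_rot: [-1.564, 0.001, -1.58]
force: [3.8, 5.8, -1.5]
gripper_width: 0.0419
```

```bash
python3 - <<'E'
from h import *
s=env.state();print(s['t'],s['tcp_pos'],s['tcp_rot'],s['gripper_width'],s['force'],s['moment'])
rel(plat(.0025,.145,.031),-1.5787)
E
```

```text
9.65 [ 0.49948635 -0.09470192  0.03145816] [-1.56379510e+00  1.39685330e-03 -1.57954402e+00] 0.041913550693337076 [ 3.83502275  5.84987011 -1.52539995] [ 1.10199093 -0.83049625  0.19211793]
[np.float64(51.1), np.float64(0.5), np.float64(-1.4), np.float64(-0.0)]
```

arm_command --pt "6 0 0 0" --pt "12 0 0 0" --pt "18 0 0 0" --pt "24 0 0 0" --pt "30 0 0 0" --pt "36 0 0 0" --pt "42 0 0 0" --pt "47 0 0 0" --pt "52 1 0 0" --pt "52 1 0 0"

```text
t: 10.65
tcp_pos: [0.4993, -0.1478, 0.0305]
tcp_rot: [-1.563, -0.0, -1.58]
force: [4.6, -1.9, -1.9]
gripper_width: 0.0421
```

```bash
python3 - <<'E'
from h import *
s=env.state();print(s['t'],s['tcp_pos'],s['tcp_rot'],s['gripper_width'],s['force'],s['moment'])
rel(plat(.0025,.145,.031),-1.5787)
p=env.read_camera('top'); save(p,'f.png',(370,210,530,300),5)
E
```

```text
10.65 [ 0.49929443 -0.14784629  0.03046487] [-1.56313630e+00 -6.82600489e-05 -1.57971317e+00] 0.0420956315343324 [ 4.56589027 -1.87824227 -1.94775181] [-0.20194355 -0.72466803  0.16236695]
[np.float64(-2.0), np.float64(-0.5), np.float64(-1.7), np.float64(-0.1)]
```

View pics/f.png

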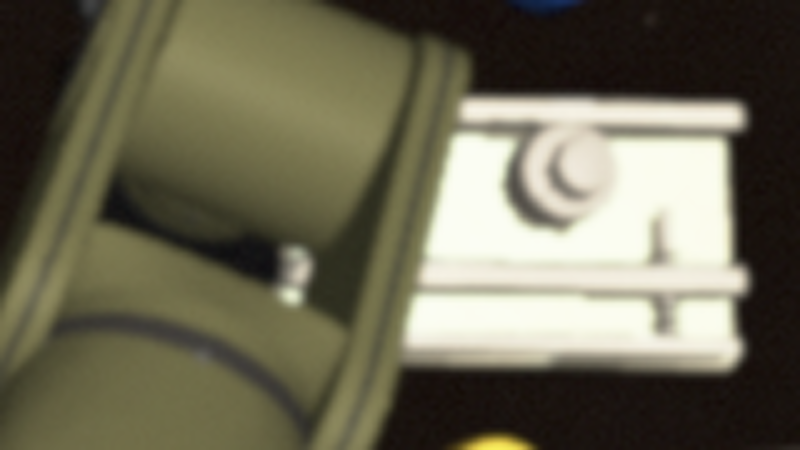

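The bar is open. Releasing and rising.

arm_command --pt "0 0 0 0" --pt "0 0 0 0" --pt "0 0 0 0" --pt "0 0 0 0" --pt "0 -20 0 0" --pt "0 -50 0 0" --pt "0 -80 0 0" --pt "0 -100 0 0" --pt "0 -100 0 0" --pt "0 -100 0 0" --fingers 62

```text
t: 11.7
tcp_pos: [0.4983, -0.1477, 0.1301]
tcp_rot: [-1.563, -0.001, -1.579]
force: [0.0, 0.2, -1.4]
gripper_width: 0.0618
```

```bash
python3 - <<'E'
from h import *
p=env.read_camera('top'); save(p,'g.png',(370,210,530,300),5)
for r in env.mark_of(p,'weight'): print(r['score'],ray(p,r['position'],.02))
print([ray(p,(c/5+370,r/5+210),.074) for c,r in((583,165),)])
rel([.5145,-.344,.13],-1.5787)
E
```

```text
0.79 [ 0.61877425 -0.3419473   0.02      ]
0.78 [ 0.37035913 -0.30367451  0.02      ]
0.68 [ 0.51797376 -0.34279262  0.02      ]
0.33 [ 0.49868637 -0.28451561  0.02      ]
[array([ 0.51605774, -0.34275454,  0.074     ])]
[np.float64(196.6), np.float64(-1.5), np.float64(18.8), np.float64(-0.0)]
```

View pics/g.png

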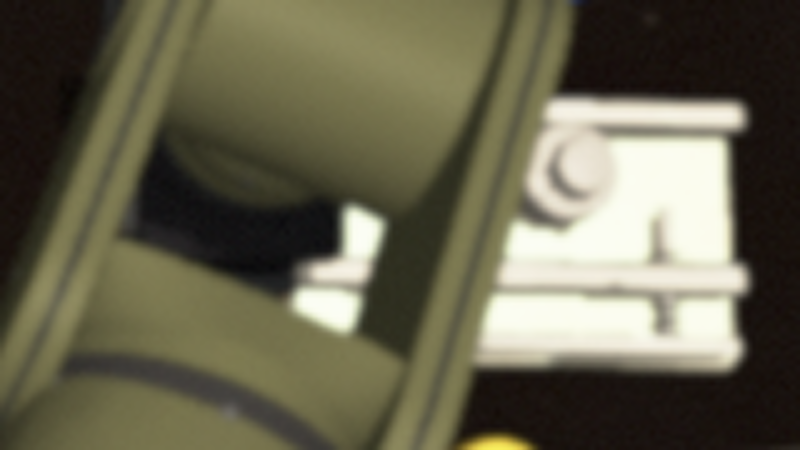

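The bar stays open with the wedge released. The knob is at about (0.5155, -0.3435). Fetching the weight.

arm_command --pt "40 0 4 0" --pt "80 0 8 0" --pt "120 0 12 0" --pt "160 0 16 0" --pt "185 0 19 0" --pt "196 0 20 0" --pt "196 0 20 0" --pt "196 30 20 0" --pt "196 55 20 0" --pt "196 65 20 0"

```text
t: 12.8
tcp_pos: [0.5141, -0.3403, 0.0598]
tcp_rot: [-1.571, 0.005, -1.578]
force: [-0.2, 0.3, 0.0]
gripper_width: 0.0622
```

```bash
python3 - <<'E'
from h import *
rel([.5155,-.3435,.0565],-1.5787); s=env.state(); print(s['tcp_pos'],s['tcp_rot'],s['force'])
E
```

```text
[np.float64(3.2), np.float64(3.3), np.float64(1.4), np.float64(0.0)]
[ 0.51411983 -0.34030965  0.05981437] [-1.57089577  0.00484939 -1.57806381] [-0.21092251  0.26515659  0.04331016]
```

arm_command --pt "3 0 1 0" --pt "3 1 1 0" --pt "3 2 1 0" --pt "3 2 1 0" --pt "3 2 1 0" --pt "3 2 1 0" --pt "3 2 1 0" --pt "3 2 1 0" --pt "3 2 1 0" --pt "3 2 1 0"

```text
t: 13.8
tcp_pos: [0.5151, -0.3433, 0.0577]
tcp_rot: [-1.571, 0.005, -1.578]
force: [-0.8, -0.9, 0.1]
gripper_width: 0.0619
```

arm_command --pt "0 0 0 0" --pt "0 0 0 0" --pt "0 0 0 0" --pt "0 0 0 0" --pt "0 0 0 0" --pt "0 0 0 0" --pt "0 0 0 0" --pt "0 0 0 0" --pt "0 0 0 0" --pt "0 0 0 0" --fingers 15

```text
t: 14.8
tcp_pos: [0.5155, -0.3435, 0.0582]
tcp_rot: [-1.57, 0.004, -1.578]
force: [3.2, 0.3, 0.1]
gripper_width: 0.025
```

arm_command --pt "0 -10 0 0" --pt "0 -25 0 0" --pt "0 -45 0 0" --pt "0 -65 0 0" --pt "0 -85 0 0" --pt "0 -95 0 0" --pt "0 -100 0 0" --pt "0 -100 0 0" --pt "0 -100 0 0" --pt "0 -100 0 0"

```text
t: 15.8
tcp_pos: [0.5147, -0.3434, 0.1566]
tcp_rot: [-1.572, 0.006, -1.578]
force: [0.2, -0.2, -4.4]
gripper_width: 0.0251
```

```bash
python3 - <<'E'
from h import *
rel([.526,.1234,.15],-1.5787);rel([.526,.1234,.042],-1.5787); s=env.state(); print(s['tcp_pos'],s['tcp_rot'],s['force'],s['gripper_width'])
E
```

```text
[np.float64(-466.9), np.float64(6.6), np.float64(7.9), np.float64(0.0)]
[np.float64(-466.9), np.float64(114.6), np.float64(7.9), np.float64(0.0)]
[ 0.51471743 -0.34338776  0.15659737] [-1.57202636  0.00599154 -1.57811684] [ 0.22501145 -0.22267472 -4.35539038] 0.02505310452965556
```

arm_command --pt "-20 0 0 0" --pt "-60 0 1 0" --pt "-105 0 2 0" --pt "-150 0 3 0" --pt "-195 0 4 0" --pt "-240 0 5 0" --pt "-285 0 6 0" --pt "-330 0 7 0" --pt "-375 0 8 0" --pt "-415 0 8 0"

```text
t: 16.8
tcp_pos: [0.5246, 0.0743, 0.1585]
tcp_rot: [-1.573, 0.006, -1.577]
force: [0.8, -0.1, -3.8]
gripper_width: 0.0252
```

```bash
python3 - <<'E'
from h import *
rel([.526,.1234,.15],-1.5787);rel([.526,.1234,.042],-1.5787); s=env.state(); print(s['tcp_pos'],s['tcp_rot'],s['force'],s['gripper_width'])
E
```

```text
[np.float64(-49.1), np.float64(8.5), np.float64(1.1), np.float64(0.1)]
[np.float64(-49.1), np.float64(116.5), np.float64(1.1), np.float64(0.1)]
[0.52457047 0.07429403 0.15852792] [-1.57300831  0.00644532 -1.57716296] [ 0.77567525 -0.13637294 -3.78269341] 0.0252039148463767
```

arm_command --pt "-25 10 1 0" --pt "-40 30 1 0" --pt "-49 50 1 0" --pt "-49 70 1 0" --pt "-49 88 1 0" --pt "-49 100 1 0" --pt "-49 107 1 0" --pt "-49 111 1 0" --pt "-49 114 1 0" --pt "-49 116 1 0"

```text
t: 17.8
tcp_pos: [0.5262, 0.1241, 0.0434]
tcp_rot: [-1.572, 0.007, -1.577]
force: [0.6, -1.1, -3.7]
gripper_width: 0.0252
```

arm_command --pt "0 0 0 0" --pt "0 0.5 0 0" --pt "0 0.5 0 0" --pt "0 0.5 0 0" --pt "0 0.5 0 0" --pt "0 0.5 0 0" --pt "0 0.5 0 0" --pt "0 0.5 0 0" --pt "0 0.5 0 0" --pt "0 0.5 0 0"

```text
t: 18.8
tcp_pos: [0.5262, 0.124, 0.0429]
tcp_rot: [-1.572, 0.007, -1.577]
force: [-0.7, 0.4, -4.5]
gripper_width: 0.0253
```

arm_command --pt "0 1 0 0" --pt "0 1.5 0 0" --pt "0 2 0 0" --pt "0 2.5 0 0" --pt "0 2.5 0 0" --pt "0 2.5 0 0" --pt "0 2.5 0 0" --pt "0 2.5 0 0" --pt "0 2.5 0 0" --pt "0 2.5 0 0"

```text
t: 19.8
tcp_pos: [0.5265, 0.1242, 0.0409]
tcp_rot: [-1.571, 0.007, -1.577]
force: [-1.9, 0.3, 6.2]
gripper_width: 0.0254
```

arm_command --pt "0 0 0 0" --pt "0 0 0 0" --pt "0 0 0 0" --pt "0 0 0 0" --pt "0 0 0 0" --pt "0 -10 0 0" --pt "0 -30 0 0" --pt "0 -60 0 0" --pt "0 -90 0 0" --pt "0 -110 0 0" --fingers 60

```text
t: 20.8
tcp_pos: [0.5277, 0.1236, 0.1544]
tcp_rot: [-1.567, 0.007, -1.577]
force: [0.5, 0.1, 0.6]
gripper_width: 0.0601
```

```bash
python3 - <<'E'
from h import *
s=env.state(); print(s['t'],s['tcp_pos'],s['tcp_rot'],s['force'],s['gripper_width'])
for n in('top','side'):
    p=env.read_camera(n); save(p,n+'h.png')
    for t in('jar','vial','weight','wedge'):
        print(n,t,[(round(r['score'],2),ray(p,r['position'],{'weight':.003,'wedge':.02}.get(t,0))[:2].round(3).tolist()) for r in env.mark_of(p,t) if r['score']>.3])
E
```

```text
20.8 [0.52770817 0.12356302 0.15437863] [-1.56728688  0.00737096 -1.57731465] [0.46460613 0.12285097 0.56799196] 0.06010882272126185
top jar [(0.59, [0.525, 0.225]), (0.55, [0.47, 0.284])]
top vial [(0.41, [0.496, 0.301]), (0.38, [0.489, 0.311])]
top weight [(0.53, [0.63, -0.353])]
top wedge []
side jar [(0.88, [0.454, 0.29]), (0.77, [0.522, 0.226]), (0.44, [0.677, -0.244])]
side vial [(0.66, [0.496, 0.298]), (0.63, [0.505, 0.274]), (0.56, [0.511, 0.255])]
side weight [(0.88, [0.526, 0.127]), (0.73, [0.378, -0.296])]
side wedge [(0.81, [0.496, -0.188])]
```

View pics/sideh.png

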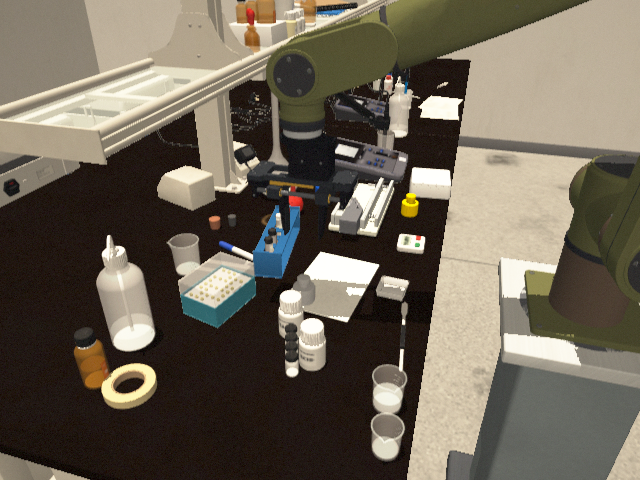

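The weight stands on the pad (px 304,290) and the wedge stays in. Jar 1 stands at the end of the vial row, so I'll grip it with the jaws across the row and slide it along the row axis.

```bash
python3 - <<'E'
from h import *
a=rel([.522,.218,.15],-1.231);b=rel([.522,.218,.022],-1.231,a)
c=np.array([.522,.218,.022])+.034*np.array([.333,-.943,0]); print(c)
E
```

```text
[np.float64(-94.7), np.float64(-0.5), np.float64(-4.4), np.float64(-19.8)]
[np.float64(0.0), np.float64(128.0), np.float64(0.0), np.float64(-0.0)]
[0.533322 0.185938 0.022   ]
```

arm_command --pt "-30 0 -1 -6" --pt "-65 0 -3 -13" --pt "-95 0 -4 -19.8" --pt "-95 0 -4 -19.8" --pt "-95 0 -4 -19.8" --pt "-95 20 -4 -19.8" --pt "-95 35 -4 -19.8" --pt "-95 40 -4 -19.8" --pt "-95 40 -4 -19.8" --pt "-95 40 -4 -19.8" --fingers 80

```text
t: 22.3
tcp_pos: [0.5226, 0.2183, 0.1104]
tcp_rot: [-1.571, 0.007, -1.233]
force: [-0.1, 0.7, 1.5]
gripper_width: 0.08
```

```bash
python3 - <<'E'
from h import *
a=rel([.522,.218,.022],-1.231); s=env.state(); print(s['tcp_pos'],s['tcp_rot'],s['force'])
p=env.read_camera('side')
for t in('jar','vial'):
    print([(round(r['score'],2),ray(p,r['position'],0)[:2].round(3).tolist()) for r in env.mark_of(p,t) if r['score']>.3])
E
```

```text
[np.float64(0.0), np.float64(88.4), np.float64(-0.7), np.float64(-0.1)]
[0.52261763 0.21826503 0.11039575] [-1.57100104  0.00704213 -1.23259819] [-0.12929842  0.66686827  1.4674178 ]
[(0.85, [0.456, 0.283]), (0.65, [0.518, 0.221])]
[(0.9, [0.479, 0.322]), (0.56, [0.491, 0.304]), (0.54, [0.51, 0.256]), (0.54, [0.46, 0.287]), (0.4, [0.499, 0.273])]
```

Descend, close, slide 34 mm.

arm_command --pt "0 20 0 0" --pt "0 40 0 0" --pt "0 58 0 0" --pt "0 72 0 0" --pt "0 82 0 0" --pt "0 86 0 0" --pt "0 87 0 0" --pt "0 87 0 0" --pt "0 87 0 0" --pt "0 87 0 0"

```text
t: 23.45
tcp_pos: [0.5234, 0.2195, 0.0248]
tcp_rot: [-1.568, 0.007, -1.232]
force: [-0.7, -0.1, 0.1]
gripper_width: 0.08
```

arm_command --pt "0 0 0 0" --pt "0 0 0 0" --pt "0 0 0 0" --pt "0 0 0 0" --pt "0 0 0 0" --pt "0 0 0 0" --pt "0 0 0 0" --pt "0 0 0 0" --pt "0 0 0 0" --pt "0 0 0 0" --fingers 35

```text
t: 24.45
tcp_pos: [0.5233, 0.2194, 0.0248]
tcp_rot: [-1.568, 0.007, -1.232]
force: [-0.2, 0.3, 0.8]
gripper_width: 0.044
```

arm_command --pt "4 0 0 0" --pt "8 0 0 0" --pt "12 0 0 0" --pt "16 0 0 0" --pt "20 0 0 0" --pt "24 0 0 0" --pt "28 0 0 0" --pt "31 0 0 0" --pt "34 0 0 0" --pt "34 0 0 0"

```text
t: 25.45
tcp_pos: [0.535, 0.187, 0.0248]
tcp_rot: [-1.568, 0.007, -1.232]
force: [0.5, 0.2, 1.8]
gripper_width: 0.0441
```

```bash
python3 - <<'E'
from h import *
s=env.state(); print(s['tcp_pos'],s['tcp_rot'],s['force'],s['gripper_width'])
p=env.read_camera('side'); save(p,'i.png',(230,250,390,390),5)
for t in('jar','vial','weight'):
    print([(round(r['score'],2),ray(p,r['position'],0)[:2].round(3).tolist()) for r in env.mark_of(p,t) if r['score']>.3])
E
```

```text
[0.53499702 0.18703726 0.02475486] [-1.56789442  0.00661209 -1.2322663 ] [0.45820772 0.23405218 1.8253978 ] 0.04409647575307285
[(0.7, [0.534, 0.194]), (0.67, [0.454, 0.293])]
[(0.7, [0.49, 0.304]), (0.57, [0.501, 0.278]), (0.45, [0.51, 0.252])]
[(0.76, [0.534, 0.113]), (0.71, [0.376, -0.306]), (0.5, [0.61, -0.337])]
```

View pics/i.png

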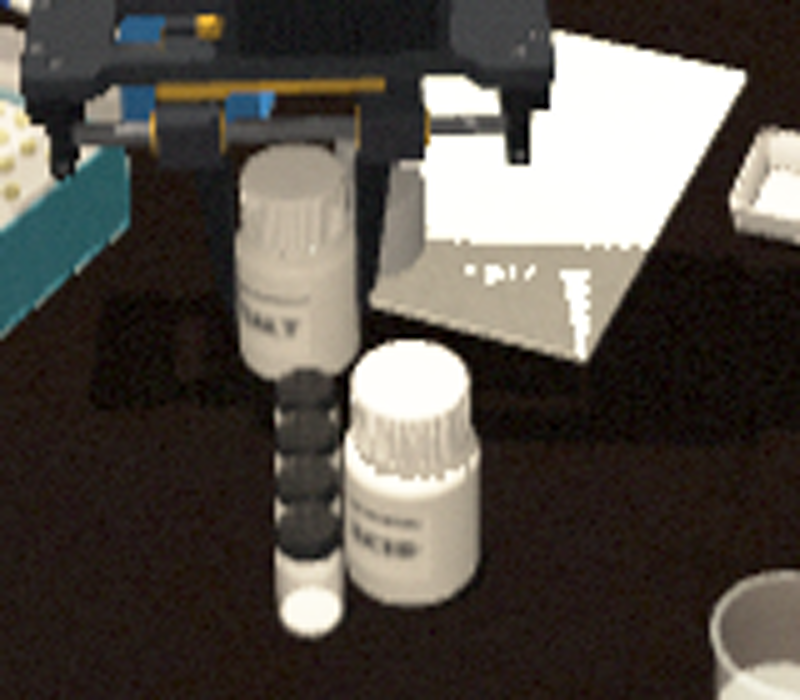

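Jar 1 is clear: its centre is about 66 mm from the nearest vial and the vials haven't moved. Lifting.

arm_command --pt "0 -10 0 0" --pt "0 -30 0 0" --pt "0 -55 0 0" --pt "0 -80 0 0" --pt "0 -105 0 0" --pt "0 -120 0 0" --pt "0 -125 0 0" --pt "0 -125 0 0" --pt "0 -125 0 0" --pt "0 -125 0 0"

```text
t: 26.65
tcp_pos: [0.5339, 0.186, 0.1479]
tcp_rot: [-1.571, 0.006, -1.232]
force: [-0.0, 0.2, -1.5]
gripper_width: 0.0441
```

```bash
python3 - <<'E'
from h import *
s=env.state(); print(s['tcp_pos'],s['tcp_rot'],s['force'],s['gripper_width'])
print(plat(.019,-.088)); rel(plat(.019,-.088,.15),-.0079)
E
```

```text
[0.53386994 0.18601821 0.14789625] [-1.5709783   0.00644108 -1.2317755 ] [-0.04149388  0.15932309 -1.45742658] 0.044107536390413045
[ 0.51230421 -0.37894735  0.        ]
[np.float64(525.6), np.float64(-2.1), np.float64(-208.2), np.float64(-70.1)]
```

arm_command --pt "28 -2 -11 -4" --pt "70 -2 -28 -10" --pt "112 -2 -44 -16" --pt "155 -2 -61 -23" --pt "197 -2 -78 -30" --pt "240 -2 -95 -37" --pt "282 -2 -112 -44" --pt "325 -2 -129 -50" --pt "367 -2 -145 -56" --pt "410 -2 -162 -62"

```text
t: 27.65
tcp_pos: [0.5166, -0.256, 0.1461]
tcp_rot: [-1.564, 0.005, -0.146]
force: [0.7, 0.1, -0.6]
gripper_width: 0.0443
```

```bash
python3 - <<'E'
from h import *
s=env.state(); print(s['tcp_pos'],s['tcp_rot'],s['force'],s['gripper_width'])
rel(plat(.019,-.088,.15),-.0079)
E
```

```text
[ 0.51657822 -0.25602811  0.1460906 ] [-1.56425183  0.00464523 -0.14556331] [ 0.72300459  0.07573677 -0.63315858] 0.04431440091449211
[np.float64(13.6), np.float64(-3.9), np.float64(-122.2), np.float64(-7.9)]
```

arm_command --pt "4 0 -35 -3" --pt "8 0 -70 -5" --pt "11 0 -100 -7" --pt "13 0 -118 -7.9" --pt "13.6 0 -122 -7.9" --pt "13.6 10 -122 -7.9" --pt "13.6 30 -122 -7.9" --pt "13.6 45 -122 -7.9" --pt "13.6 55 -122 -7.9" --pt "13.6 60 -122 -7.9"

```text
t: 28.65
tcp_pos: [0.5115, -0.3768, 0.0831]
tcp_rot: [-1.562, 0.006, -0.007]
force: [0.1, 0.1, -1.3]
gripper_width: 0.0435
```

```bash
python3 - <<'E'
from h import *
s=env.state(); print(s['tcp_pos'],s['tcp_rot'],s['force'],s['gripper_width'])
rel(plat(.019,-.088,.0448),-.0079)
p=env.read_camera('side'); save(p,'j.png',(300,140,430,260),5)
E
```

```text
[ 0.51146556 -0.37680693  0.08313651] [-1.56164218  0.00594164 -0.00685631] [ 0.07691422  0.08551588 -1.3321917 ] 0.04350600626249989
[np.float64(0.9), np.float64(38.3), np.float64(-2.1), np.float64(0.1)]
```

View pics/j.png

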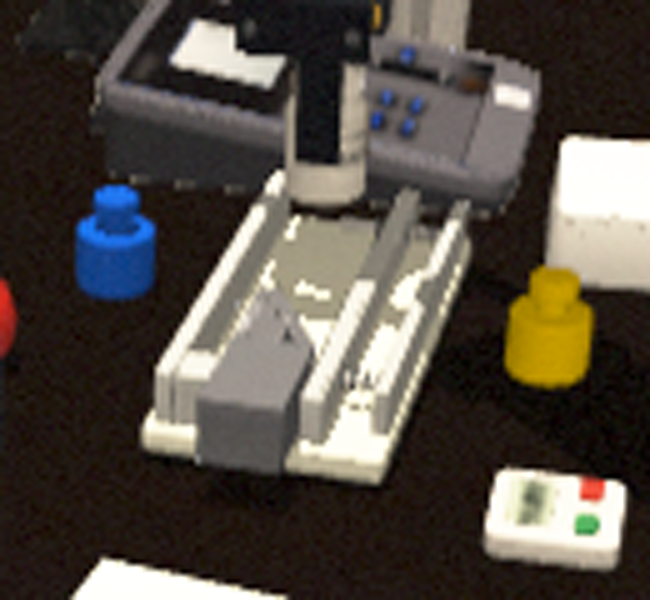

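The wedge sits snug between the spacer and the bar, and the jar hangs over the lane. Lowering.

arm_command --pt "1 8 -1 0" --pt "1 16 -2 0" --pt "1 24 -2 0" --pt "1 30 -2 0" --pt "1 34 -2 0" --pt "1 36 -2 0" --pt "1 37 -2 0" --pt "1 38 -2 0" --pt "1 38.5 -2 0" --pt "1 38.5 -2 0"

```text
t: 29.7
tcp_pos: [0.5123, -0.3788, 0.0448]
tcp_rot: [-1.562, 0.006, -0.007]
force: [-0.2, -0.6, -0.4]
gripper_width: 0.0437
```

arm_command --pt "0 0 0 0" --pt "0 0 0 0" --pt "0 0.5 0 0" --pt "0 0.5 0 0" --pt "0 1 0 0" --pt "0 1 0 0" --pt "0 1 0 0" --pt "0 1 0 0" --pt "0 1 0 0" --pt "0 1 0 0"

```text
t: 30.7
tcp_pos: [0.5125, -0.3789, 0.0447]
tcp_rot: [-1.562, 0.005, -0.007]
force: [-2.7, 1.4, 5.6]
gripper_width: 0.0438
```

arm_command --pt "0 0 0 0" --pt "0 0 0 0" --pt "0 0 0 0" --pt "0 0 0 0" --pt "0 0 0 0" --pt "0 -15 0 0" --pt "0 -40 0 0" --pt "0 -70 0 0" --pt "0 -100 0 0" --pt "0 -110 0 0" --fingers 58

```text
t: 31.7
tcp_pos: [0.515, -0.3814, 0.1603]
tcp_rot: [-1.567, -0.001, -0.007]
force: [0.4, -1.4, 0.3]
gripper_width: 0.0578
```

```bash
python3 - <<'E'
from h import *
s=env.state(); print(s['t'],s['tcp_pos'],s['tcp_rot'],s['force'],s['gripper_width'])
for n in('side','top'):
  p=env.read_camera(n)
  for t in('jar','vial','weight','wedge'):
    print([(round(r['score'],2),ray(p,r['position'],.02 if t=='wedge' else 0)[:2].round(3).tolist()) for r in env.mark_of(p,t) if r['score']>.3])
# jar2
u=np.array([.462,.283])-np.array([.496,.2905]);u/=np.linalg.norm(u);print(u)
E
```

```text
31.7 [ 0.51495866 -0.38144839  0.16030269] [-1.56735069e+00 -6.16769098e-04 -6.94872882e-03] [ 0.43876517 -1.35193181  0.28779853] 0.05784698682827401
[(0.74, [0.46, 0.285]), (0.63, [0.521, -0.42]), (0.57, [0.5, 0.281])]
[(0.61, [0.494, 0.293]), (0.55, [0.506, 0.273]), (0.55, [0.484, 0.321]), (0.53, [0.507, 0.262])]
[(0.69, [0.527, 0.113]), (0.55, [0.374, -0.296])]
[(0.83, [0.491, -0.187])]
[(0.59, [0.472, 0.285]), (0.58, [0.523, -0.387])]
[(0.6, [0.502, 0.268]), (0.45, [0.511, 0.256]), (0.41, [0.496, 0.303]), (0.4, [0.486, 0.314])]
[(0.81, [0.623, -0.345]), (0.77, [0.369, -0.31]), (0.5, [0.484, 0.317])]
[(0.97, [0.498, -0.189])]
[-0.97652377 -0.21540966]
```

```bash
python3 - <<'E'
from h import *
rel([.463,.282,.15],.3395)
E
```

```text
[np.float64(-54.2), np.float64(3.3), np.float64(661.0), np.float64(-19.9)]
```

arm_command --pt "-2 0 25 0" --pt "-6 0 70 -2" --pt "-10 0 117 -4" --pt "-14 0 164 -6" --pt "-18 0 211 -8" --pt "-22 0 258 -10" --pt "-26 0 305 -12" --pt "-30 0 352 -14" --pt "-34 0 399 -16" --pt "-38 0 445 -18" --fingers 76

```text
t: 33.2
tcp_pos: [0.4771, 0.0677, 0.1579]
tcp_rot: [-1.559, 0.003, 0.308]
force: [0.2, -0.4, 0.4]
gripper_width: 0.0756
```

```bash
python3 - <<'E'
from h import *
s=env.state(); print(s['t'],s['tcp_pos'],s['tcp_rot'],s['gripper_width'])
rel([.463,.282,.11],.3395)
E
```

```text
33.2 [0.47711643 0.06767349 0.15789898] [-1.55898038  0.00341216  0.30843754] 0.07563734128970488
[np.float64(51.6), np.float64(47.9), np.float64(208.5), np.float64(-1.8)]
```

arm_command --pt "10 0 42 -1" --pt "21 0 84 -1.8" --pt "31 0 126 -1.8" --pt "42 0 168 -1.8" --pt "49 0 196 -1.8" --pt "52 10 208 -1.8" --pt "52 25 208 -1.8" --pt "52 40 208 -1.8" --pt "52 46 208 -1.8" --pt "52 46 208 -1.8"

```text
t: 34.2
tcp_pos: [0.4622, 0.2803, 0.1118]
tcp_rot: [-1.56, 0.007, 0.338]
force: [-0.5, -0.3, 0.4]
gripper_width: 0.0758
```

```bash
python3 - <<'E'
from h import *
s=env.state(); print(s['t'],s['tcp_pos'],s['tcp_rot'],s['gripper_width'])
p=env.read_camera('side')
for t in('jar','vial'):
    print([(round(r['score'],2),ray(p,r['position'],0)[:2].round(3).tolist()) for r in env.mark_of(p,t) if r['score']>.3])
rel([.462,.283,.024],.3395)
save(p,'k.png',(250,290,370,390),5)
E
```

```text
34.2 [0.46215196 0.28029824 0.11177198] [-1.55951591  0.00715994  0.33811912] 0.07581755102807383
[(0.74, [0.454, 0.283]), (0.67, [0.517, -0.416]), (0.51, [0.495, -0.296])]
[(0.54, [0.495, 0.302]), (0.52, [0.502, 0.284]), (0.5, [0.513, 0.249])]
[np.float64(-1.2), np.float64(90.6), np.float64(1.9), np.float64(-0.0)]
```

View pics/k.png

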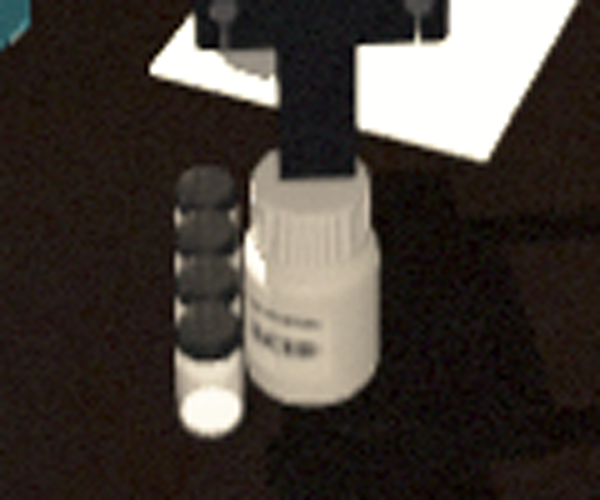

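arm_command --pt "-1 20 2 0" --pt "-1 40 2 0" --pt "-1 58 2 0" --pt "-1 72 2 0" --pt "-1 82 2 0" --pt "-1 87 2 0" --pt "-1 88 2 0" --pt "-1 88 2 0" --pt "-1 88 2 0" --pt "-1 88 2 0"

```text
t: 35.35
tcp_pos: [0.4621, 0.2843, 0.0274]
tcp_rot: [-1.559, 0.001, 0.339]
force: [0.3, 0.2, -0.0]
gripper_width: 0.0757
```

arm_command --pt "0 0 0 0" --pt "0 0 0 0" --pt "0 0 0 0" --pt "0 0 0 0" --pt "0 0 0 0" --pt "0 0 0 0" --pt "0 0 0 0" --pt "0 0 0 0" --pt "0 0 0 0" --pt "0 0 0 0" --fingers 35

```text
t: 36.35
tcp_pos: [0.4622, 0.2842, 0.0274]
tcp_rot: [-1.559, 0.001, 0.339]
force: [0.6, -1.1, 1.5]
gripper_width: 0.0436
```

arm_command --pt "-4 0 0 0" --pt "-8 0 0 0" --pt "-12 0 0 0" --pt "-16 0 0 0" --pt "-20 0 0 0" --pt "-24 0 0 0" --pt "-28 0 0 0" --pt "-31 0 0 0" --pt "-34 0 0 0" --pt "-34 0 0 0"

```text
t: 37.35
tcp_pos: [0.4296, 0.2728, 0.0274]
tcp_rot: [-1.559, 0.001, 0.339]
force: [-0.6, -0.5, 0.3]
gripper_width: 0.0439
```

```bash
python3 - <<'E'
from h import *
s=env.state(); print(s['t'],s['tcp_pos'],s['tcp_rot'],s['force'],s['gripper_width'])
p=env.read_camera('side')
for t in('jar','vial'):
    print([(round(r['score'],2),ray(p,r['position'],0)[:2].round(3).tolist()) for r in env.mark_of(p,t) if r['score']>.3])
E
```

```text
37.35 [0.42964065 0.27279926 0.02740634] [-1.55885243e+00  1.40960513e-03  3.38793579e-01] [-0.57382645 -0.53102601  0.34611014] 0.04387408422077636
[(0.72, [0.426, 0.277]), (0.6, [0.484, 0.318])]
[(0.74, [0.489, 0.32]), (0.66, [0.498, 0.276]), (0.48, [0.512, 0.255]), (0.43, [0.491, 0.3])]
```

arm_command --pt "0 -10 0 0" --pt "0 -30 0 0" --pt "0 -55 0 0" --pt "0 -80 0 0" --pt "0 -105 0 0" --pt "0 -120 0 0" --pt "0 -125 0 0" --pt "0 -125 0 0" --pt "0 -125 0 0" --pt "0 -125 0 0"

```text
t: 38.5
tcp_pos: [0.4296, 0.2711, 0.1507]
tcp_rot: [-1.559, 0.005, 0.339]
force: [-0.2, -0.4, -1.2]
gripper_width: 0.0438
```

```bash
python3 - <<'E'
from h import *
s=env.state(); print(s['t'],s['tcp_pos'],s['tcp_rot'],s['force'],s['gripper_width'])
print(plat(.019,-.014)); rel(plat(.019,-.014,.152),-.0079)
E
```

```text
38.5 [0.429626   0.2710848  0.15070682] [-1.5591942   0.00473952  0.33874294] [-0.24980634 -0.36753636 -1.16039493] 0.04375919536744688
[ 0.51288881 -0.30494966  0.        ]
[np.float64(-112.9), np.float64(-1.3), np.float64(-571.0), np.float64(19.9)]
```

arm_command --pt "-5 -2 -25 1" --pt "-13 -2 -68 3" --pt "-22 -2 -111 5" --pt "-30 -2 -154 7" --pt "-39 -2 -197 9" --pt "-47 -2 -240 11" --pt "-56 -2 -283 13" --pt "-64 -2 -326 15" --pt "-73 -2 -369 17" --pt "-81 -2 -410 19"

```text
t: 39.5
tcp_pos: [0.4888, -0.1443, 0.1472]
tcp_rot: [-1.561, 0.01, 0.005]
force: [1.0, -0.4, -0.6]
gripper_width: 0.0437
```

```bash
python3 - <<'E'
from h import *
s=env.state(); print(s['t'],s['tcp_pos'],s['tcp_rot'],s['force'],s['gripper_width'])
rel(plat(.019,-.014,.152),-.0079)
E
```

```text
39.5 [ 0.4888053  -0.14427396  0.14718736] [-1.56058627  0.00977103  0.00506127] [ 0.95595245 -0.431409   -0.60273169] 0.043656108015667335
[np.float64(23.3), np.float64(-4.8), np.float64(-160.8), np.float64(0.7)]
```

arm_command --pt "5 -3 -40 0.7" --pt "12 -3 -80 0.7" --pt "18 -3 -120 0.7" --pt "22 -3 -148 0.7" --pt "23 0 -160 0.7" --pt "23 10 -161 0.7" --pt "23 30 -161 0.7" --pt "23 45 -161 0.7" --pt "23 55 -161 0.7" --pt "23 60 -161 0.7"

```text
t: 40.5
tcp_pos: [0.5112, -0.303, 0.0833]
tcp_rot: [-1.559, 0.012, -0.006]
force: [-0.1, -0.1, -0.8]
gripper_width: 0.0436
```

```bash
python3 - <<'E'
from h import *
s=env.state(); print(s['t'],s['tcp_pos'],s['tcp_rot'],s['force'],s['gripper_width'])
rel(plat(.019,-.014,.0474),-.0079)
E
```

```text
40.5 [ 0.51118358 -0.30299485  0.08333489] [-1.55890875  0.01224971 -0.00607245] [-0.09084049 -0.08788815 -0.8005501 ] 0.04362934124857252
[np.float64(1.7), np.float64(35.9), np.float64(-1.9), np.float64(0.1)]
```

arm_command --pt "2 8 -1 0" --pt "2 16 -2 0" --pt "2 24 -2 0" --pt "2 29 -2 0" --pt "2 33 -2 0" --pt "2 35 -2 0" --pt "2 36 -2 0" --pt "2 36.5 -2 0" --pt "2 37 -2 0" --pt "2 37 -2 0"

```text
t: 41.5
tcp_pos: [0.5129, -0.3047, 0.0475]
tcp_rot: [-1.559, 0.012, -0.006]
force: [-3.1, 1.9, 5.5]
gripper_width: 0.044
```

arm_command --pt "0 0 0 0" --pt "0 0 0 0" --pt "0 0.5 0 0" --pt "0 0.5 0 0" --pt "0 0.5 0 0" --pt "0 0.5 0 0" --pt "0 0.5 0 0" --pt "0 0.5 0 0" --pt "0 0.5 0 0" --pt "0 0.5 0 0"

```text
t: 42.5
tcp_pos: [0.5131, -0.3049, 0.0475]
tcp_rot: [-1.56, 0.012, -0.006]
force: [-1.6, 0.7, 5.2]
gripper_width: 0.0438
```

Contact with the deck. Releasing and rising.

arm_command --pt "0 0 0 0" --pt "0 0 0 0" --pt "0 0 0 0" --pt "0 0 0 0" --pt "0 0 0 0" --pt "0 -15 0 0" --pt "0 -40 0 0" --pt "0 -70 0 0" --pt "0 -100 0 0" --pt "0 -110 0 0" --fingers 57

```text
t: 43.5
tcp_pos: [0.5164, -0.3076, 0.1628]
tcp_rot: [-1.564, 0.005, -0.006]
force: [1.1, 0.5, 0.0]
gripper_width: 0.0572
```

```bash
python3 - <<'E'
from h import *
s=env.state(); print(s['t'],s['tcp_pos'],s['tcp_rot'],s['force'],s['gripper_width'])
p=env.read_camera('side');q=env.read_camera('top')
for p_ in(p,q):
  for t in('jar','vial','weight','wedge'):
    print([(round(r['score'],2),ray(p_,r['position'],.02 if t in('wedge','jar') else 0)[:2].round(3).tolist()) for r in env.mark_of(p_,t) if r['score']>.3])
im=lambda p,a,b,c,d,s:cv2.resize(np.array(p['pixels'])[b:d,a:c,::-1],None,fx=s,fy=s,interpolation=cv2.INTER_CUBIC)
cv2.imwrite('pics/l.png',np.hstack([im(p,270,140,430,310,2.5),im(q,370,200,530,370,2.5)]))
E
```

```text
43.5 [ 0.51641988 -0.30760582  0.16283116] [-1.56408121  0.00522936 -0.00602995] [1.06954779 0.48522302 0.03429868] 0.05718708869353159
[(0.76, [0.513, -0.388]), (0.66, [0.501, -0.294])]
[(0.83, [0.487, 0.319]), (0.69, [0.51, 0.263]), (0.55, [0.49, 0.301]), (0.48, [0.502, 0.277])]
[(0.83, [0.379, -0.304]), (0.74, [0.525, 0.075]), (0.7, [0.609, -0.331])]
[(0.77, [0.499, -0.189])]
[]
[(0.71, [0.495, -0.293]), (0.68, [0.486, 0.323]), (0.58, [0.495, 0.282]), (0.5, [0.497, 0.297]), (0.42, [0.512, 0.243])]
[(0.75, [0.517, -0.303]), (0.59, [0.525, 0.082]), (0.53, [0.624, -0.349])]
[(0.61, [0.497, -0.185])]
```

View pics/l.png

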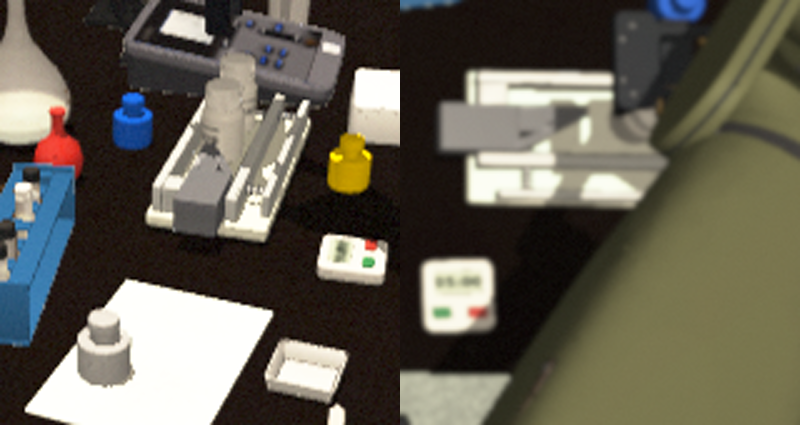

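The weight was knocked toward -y, as the task warned could happen. It is still upright on the pad at about (0.525, 0.08), and both jars stand in the lane with the wedge in. The wedge will go on the near side of the pad. Next is the wedge tail.

```bash
python3 - <<'E'
from h import *
rel([.5005,-.146,.15],-1.579)
E
```

```text
[np.float64(-14.3), np.float64(6.0), np.float64(159.7), np.float64(90.1)]
```

arm_command --pt "-2 0 20 8" --pt "-5 0 50 16" --pt "-8 0 85 24" --pt "-11 0 120 32" --pt "-14 0 150 40" --pt "-14 3 160 48" --pt "-14 3 160 56" --pt "-14 3 160 64" --pt "-14 3 160 72" --pt "-14 3 160 80" --fingers 62

```text
t: 45.0
tcp_pos: [0.5006, -0.1455, 0.1547]
tcp_rot: [-1.583, 0.015, -1.408]
force: [0.2, -0.5, 0.2]
gripper_width: 0.0617
```

```bash
python3 - <<'E'
from h import *
s=env.state(); print(s['t'],s['tcp_pos'],s['tcp_rot'],s['gripper_width'])
rel([.5005,-.146,.08],-1.579)
E
```

```text
45.0 [ 0.50059642 -0.14547048  0.15474015] [-1.58255482  0.01508273 -1.40806458] 0.06165544901184575
[np.float64(0.5), np.float64(74.7), np.float64(-0.2), np.float64(9.8)]
```

arm_command --pt "0 0 0 5" --pt "0 10 0 9.8" --pt "0 30 0 9.8" --pt "0 50 0 9.8" --pt "0 65 0 9.8" --pt "0 73 0 9.8" --pt "0 75 0 9.8" --pt "0 75 0 9.8" --pt "0 75 0 9.8" --pt "0 75 0 9.8"

```text
t: 46.0
tcp_pos: [0.5003, -0.1448, 0.0808]
tcp_rot: [-1.583, 0.012, -1.579]
force: [-0.1, -0.2, -0.9]
gripper_width: 0.062
```

```bash
python3 - <<'E'
from h import *
s=env.state(); print(s['t'],s['tcp_pos'],s['tcp_rot'],s['gripper_width'])
rel([.5005,-.144,.032],-1.579)
p=env.read_camera('side')
print([(round(r['score'],2),ray(p,r['position'],.02)[:2].round(3).tolist()) for r in env.mark_of(p,'wedge')])
E
```

```text
46.0 [ 0.50025251 -0.14480023  0.08081061] [-1.58325806  0.01214345 -1.57906859] 0.06202729686404486
[np.float64(-0.8), np.float64(48.8), np.float64(0.2), np.float64(-0.0)]
[(0.84, [0.498, -0.191]), (0.49, [0.515, -0.34])]
```

arm_command --pt "-1 8 0 0" --pt "-1 18 0 0" --pt "-1 28 0 0" --pt "-1 36 0 0" --pt "-1 42 0 0" --pt "-1 46 0 0" --pt "-1 48 0 0" --pt "-1 48 0 0" --pt "-1 48 0 0" --pt "-1 48 0 0"

```text
t: 47.1
tcp_pos: [0.4998, -0.1432, 0.033]
tcp_rot: [-1.583, 0.012, -1.579]
force: [0.2, -0.5, 0.2]
gripper_width: 0.0622
```

arm_command --pt "0 0 0 0" --pt "0 0 0 0" --pt "0 0 0 0" --pt "0 0 0 0" --pt "0 0 0 0" --pt "0 0 0 0" --pt "0 0 0 0" --pt "0 0 0 0" --pt "0 0 0 0" --pt "0 0 0 0" --fingers 30

```text
t: 48.1
tcp_pos: [0.499, -0.143, 0.0329]
tcp_rot: [-1.585, 0.013, -1.579]
force: [-5.5, 1.9, 3.4]
gripper_width: 0.0419
```

arm_command --pt "-3 0 -1 0" --pt "-9 0 -1 0" --pt "-16 0 -1 0" --pt "-23 0 -1 0" --pt "-30 0 -1 0" --pt "-37 0 -1 0" --pt "-44 0 -1 0" --pt "-51 0 -1 0" --pt "-58 0 -1 0" --pt "-65 0 -1 0"

```text
t: 49.1
tcp_pos: [0.498, -0.0772, 0.0335]
tcp_rot: [-1.586, 0.013, -1.579]
force: [1.4, -1.0, -1.4]
gripper_width: 0.0419
```

arm_command --pt "-7 0 0 0" --pt "-14 0 0 0" --pt "-21 0 0 0" --pt "-28 0 0 0" --pt "-35 0 0 0" --pt "-42 0 0 0" --pt "-49 0 0 0" --pt "-56 0 0 0" --pt "-63 0 0 0" --pt "-66 0 0 0"

```text
t: 50.1
tcp_pos: [0.4985, -0.0105, 0.0343]
tcp_rot: [-1.586, 0.013, -1.578]
force: [0.5, -0.2, -1.1]
gripper_width: 0.0416
```

```bash
python3 - <<'E'
from h import *
s=env.state(); print(s['t'],s['tcp_pos'],s['tcp_rot'],s['force'],s['gripper_width'])
p=env.read_camera('side');q=env.read_camera('top')
for p_ in(p,q):
  for t in('jar','weight','wedge'):
    print([(round(r['score'],2),ray(p_,r['position'],{'jar':.02,'wedge':.023}.get(t,.003))[:2].round(3).tolist()) for r in env.mark_of(p_,t) if r['score']>.3])
im=lambda p,a,b,c,d,s:cv2.resize(np.array(p['pixels'])[b:d,a:c,::-1],None,fx=s,fy=s,interpolation=cv2.INTER_CUBIC)
cv2.imwrite('pics/m.png',np.hstack([im(p,270,140,430,310,2.5),im(q,370,190,530,360,2.5)]))
E
```

```text
50.1 [ 0.49846652 -0.01049555  0.03431485] [-1.58632057  0.01306985 -1.57843958] [ 0.52222583 -0.15724219 -1.14422751] 0.04158297502421731
[(0.75, [0.511, -0.386]), (0.37, [0.513, -0.287])]
[(0.89, [0.376, -0.299]), (0.88, [0.525, 0.086]), (0.47, [0.616, -0.331])]
[(0.91, [0.497, -0.058])]
[(0.8, [0.522, -0.375]), (0.76, [0.519, -0.301])]
[(0.91, [0.625, -0.348]), (0.77, [0.365, -0.31]), (0.6, [0.522, 0.079])]
[(0.54, [0.513, 0.242]), (0.48, [0.499, -0.059])]
```

View pics/m.png

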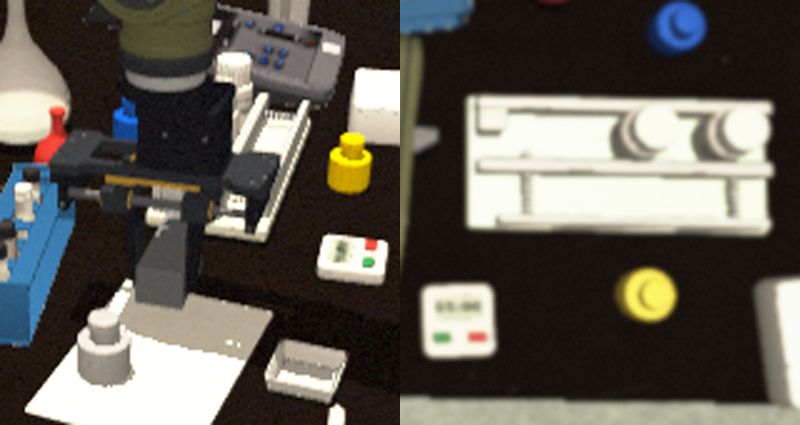

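The bar is closed on both jars (top view, jars against the fence). Now I'll lay the wedge on the near side of the pad.

```bash
python3 - <<'E'
from h import *
a=rel([.45,.092,.09],-1.579); rel([.45,.092,.017],-1.579)
E
```

```text
[np.float64(-103.0), np.float64(-55.7), np.float64(-49.4), np.float64(-0.0)]
[np.float64(-103.0), np.float64(17.3), np.float64(-49.4), np.float64(-0.0)]
```

arm_command --pt "0 -15 0 0" --pt "0 -40 0 0" --pt "0 -60 -5 0" --pt "-20 -60 -25 0" --pt "-45 -60 -45 0" --pt "-75 -60 -49 0" --pt "-95 -60 -49 0" --pt "-103 -57 -49 0" --pt "-103 -45 -49 0" --pt "-103 -30 -49 0"

```text
t: 51.5
tcp_pos: [0.4516, 0.0911, 0.0665]
tcp_rot: [-1.584, 0.013, -1.579]
force: [0.2, -0.5, -1.2]
gripper_width: 0.0416
```

```bash
python3 - <<'E'
from h import *
s=env.state(); print(s['t'],s['tcp_pos'],s['tcp_rot'],s['force'],s['gripper_width'])
rel([.45,.092,.017],-1.579)
p=env.read_camera('side');print([(round(r['score'],2),ray(p,r['position'],.003)[:2].round(3).tolist()) for r in env.mark_of(p,'weight')])
E
```

```text
51.5 [0.45162253 0.09112213 0.06647056] [-1.58445602  0.0125847  -1.57913879] [ 0.21081026 -0.53498939 -1.24761631] 0.04161891510664119
[np.float64(-0.9), np.float64(49.5), np.float64(-1.6), np.float64(-0.0)]
[(0.79, [0.523, 0.086]), (0.63, [0.609, -0.333]), (0.54, [0.38, -0.305]), (0.42, [0.499, 0.284]), (0.18, [0.515, 0.263])]
```

arm_command --pt "-1 8 -2 0" --pt "-1 18 -2 0" --pt "-1 28 -2 0" --pt "-1 36 -2 0" --pt "-1 42 -2 0" --pt "-1 46 -2 0" --pt "-1 48 -2 0" --pt "-1 49 -2 0" --pt "-1 50 -2 0" --pt "-1 50 -2 0"

```text
t: 52.6
tcp_pos: [0.4457, 0.0923, 0.0155]
tcp_rot: [-1.594, 0.012, -1.58]
force: [-7.9, -0.4, 11.9]
gripper_width: 0.0419
```

arm_command --pt "0 0 0 0" --pt "0 0 0 0" --pt "0 0.5 0 0" --pt "0 0.5 0 0" --pt "0 1 0 0" --pt "0 1 0 0" --pt "0 1 0 0" --pt "0 1 0 0" --pt "0 1 0 0" --pt "0 1 0 0"

```text
t: 53.6
tcp_pos: [0.4462, 0.0924, 0.0155]
tcp_rot: [-1.593, 0.012, -1.58]
force: [-3.7, 0.6, 7.1]
gripper_width: 0.0418
```

arm_command --pt "0 0 0 0" --pt "0 0 0 0" --pt "0 0 0 0" --pt "0 0 0 0" --pt "0 0 0 0" --pt "0 -10 0 0" --pt "0 -40 0 0" --pt "0 -80 0 0" --pt "0 -120 0 0" --pt "0 -140 0 0" --fingers 56

```text
t: 54.6
tcp_pos: [0.4513, 0.0909, 0.1605]
tcp_rot: [-1.586, 0.012, -1.58]
force: [1.5, 0.1, 0.2]
gripper_width: 0.0559
```

arm_command --pt "40 0 0 0" --pt "80 0 0 0" --pt "120 0 0 0" --pt "160 0 -10 0" --pt "200 0 -20 0" --pt "235 0 -30 0" --pt "260 0 -30 0" --pt "270 0 -30 0" --pt "270 0 -30 0" --pt "270 0 -30 0"

```text
t: 55.6
tcp_pos: [0.419, -0.1781, 0.1578]
tcp_rot: [-1.586, 0.013, -1.58]
force: [1.3, 0.7, 1.9]
gripper_width: 0.0561
```

```bash
python3 - <<'E'
from h import *
s=env.state(); print(s['t'],s['tcp_pos'],s['tcp_rot'],s['force'],s['gripper_width'])
p=env.read_camera('side');q=env.read_camera('top')
def inpad(v):
    d=np.array(v)[:2]-[.4883,.052];a=-.1073;return np.round([d[0]*np.cos(a)+d[1]*np.sin(a),-d[0]*np.sin(a)+d[1]*np.cos(a)],3).tolist()
for p_ in(p,q):
  for t in('jar','weight','wedge','vial','boat_front','timer_front','bulb'):
    print(t,[(round(r['score'],2),v.round(3).tolist(),inpad(v) if t[0]=='w' else '') for r in env.mark_of(p_,t) if r['score']>.3 for v in [ray(p_,r['position'],{'jar':.02,'wedge':.003,'weight':.003}.get(t,0))[:2]]])
im=lambda p,a,b,c,d,s:cv2.resize(np.array(p['pixels'])[b:d,a:c,::-1],None,fx=s,fy=s,interpolation=cv2.INTER_CUBIC)
cv2.imwrite('pics/n.png',np.vstack([im(p,230,140,430,310,2)[:, :400],im(q,170,190,370,310,2)]) if 0 else np.hstack([im(p,230,150,430,390,2),im(q,170,180,370,420,2)]))
E
```

```text
55.6 [ 0.41902253 -0.17812294  0.1577632 ] [-1.58636556  0.01295379 -1.57951584] [1.28706984 0.67912715 1.85810003] 0.05609203325067973
jar [(0.67, [0.51, -0.364], ''), (0.63, [0.512, -0.278], '')]
weight [(0.84, [0.528, 0.076], [0.037, 0.028]), (0.63, [0.61, -0.333], [0.162, -0.369])]
wedge [(0.72, [0.441, 0.043], [-0.046, -0.014])]
vial [(0.91, [0.485, 0.317], ''), (0.61, [0.504, 0.28], ''), (0.59, [0.494, 0.301], ''), (0.49, [0.52, 0.249], '')]
boat_front [(0.83, [0.357, 0.04], ''), (0.7, [0.525, -0.424], '')]
timer_front [(0.91, [0.355, -0.145], '')]
bulb [(0.67, [0.671, -0.237], '')]
jar [(0.83, [0.521, -0.379], ''), (0.67, [0.517, -0.301], '')]
weight [(0.89, [0.625, -0.349], [0.179, -0.384]), (0.62, [0.521, 0.083], [0.029, 0.034]), (0.5, [0.368, -0.311], [-0.08, -0.374])]
wedge [(0.85, [0.445, 0.043], [-0.042, -0.013])]
vial [(0.7, [0.35, -0.148], ''), (0.66, [0.499, 0.278], ''), (0.54, [0.484, 0.317], ''), (0.53, [0.499, 0.301], ''), (0.52, [0.516, -0.39], '')]
boat_front [(0.95, [0.378, 0.043], '')]
timer_front [(0.73, [0.516, -0.39], ''), (0.63, [0.351, -0.146], '')]
bulb [(0.92, [0.665, -0.241], '')]
```

View pics/n.png

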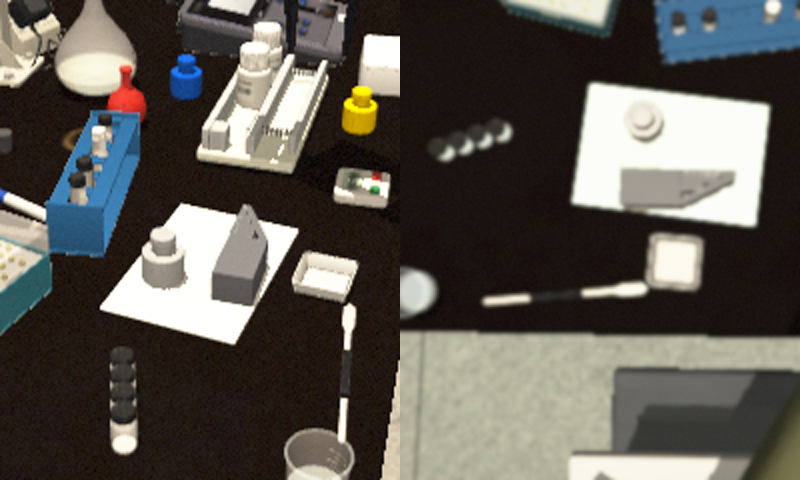

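Everything is in place: the wedge lies flat and the weight stands upright, both on the pad. The jars are clamped against the fence, and the vials, boat, timer and bulb are where they were. Handing in.

```bash
python3 -c "
from h import *
print(env.finish_job())"
```

```text
the job is handed in; nothing more can be done
None
```

The job is done and handed in at about 56 s of the 210 s allowed; no verdict was reported.

**What I did:**
1. Drove the wedge in between the bar and the spacer block; the bar stayed open after I let go.
2. Stood the check weight on the pad.
3. Slid both jars 34 mm clear of the vials before lifting, then stood them upright in the lane. Two of the four jars were present.
4. Pulled the wedge out so the bar closed on the jars, and laid the wedge back on the pad.

**Last checks:**
- **Jars and bar:** both jars are upright against the fence. I judged the bar closed from the pictures and did not measure its opening.
- **Pad:** the weight is upright at about (+0.03, +0.03) m and the wedge flat at about (-0.04, -0.01) m, in the pad's frame.
- **Vials and bystanders:** the vial row stands where it was. The boat, timer and bulb sit in the same place in the pictures. Network estimates for all of these scattered by up to about 20 mm.
- **Robot:** the gripper is clear of everything.

**What did not go exactly as planned:**
- The weight was knocked about 40 mm aside partway through but stayed upright on the pad, so I left it there and put the wedge on the pad's near side.
- A brief contact force of about 14 N showed when the wedge touched the pad.

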